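# Load a chambered slide into its carrier and dock the carrier in the slide imager

### The arm

A 6-joint arm with a two-finger parallel gripper is mounted at the origin on a cart in front of the work surface, level with it; the furniture and walls round the work are solid. World frame = base frame: x ahead of the robot, y to its left, z up, the work surface at z = 0. Lengths are in m, angles in rad, forces in N, time in s.
With the tool pointing down it reaches from about 0.35 to 0.775 m from the base axis. Payload 5.5 kg.
Tool frame: the origin (TCP) lies midway between the tips of the shut fingers; the grasp point (between the pads) lies 19 mm behind it (pinch_z is the distance from the TCP to the grasp point, in m); z points along the fingers, x is the direction in which the jaws open and shut, and the axes are right-handed (so a half turn about z gives the same grasp; the last joint's range is limited). The gripper opens to 85 mm and grips with 20 to 120 N. Pads are 22 mm wide; open, the fingers measure 114 mm over their backs; the gripper's body (76 mm by 85 mm) begins 54 mm behind the grasp point. The pads swing forward as they close: fully open they stand 13 mm farther back than shut.
Start: joints at [-1.413, 0.313, 0.046, 1.304, 0, 1.431], TCP at [0.169, -0.55, 0.231] pointing down, gripper open.
Joint ranges: [-2.76, 2.76], [-0.86, 1.69], [-1.03, 1.26], [-2.2, 2.34], [-1.47, 1.5], [-3.14, 3.14]. Speed limits (rad/s): [2.57, 2.57, 3.14, 3.14, 3.14, 3.14].

### API

Orientations are given as a unit quaternion [w, x, y, z].
In Python, from workcell import get_state, read_camera, camera_info, hand_in, trace, pinch_z gives the robot as it stands. The module is installed in compiled form; this text tells all that it offers.
- The arm moves only by the tool arm_command, never from a script. Its argument "steps" is text: rows parted by semicolons, each of 4 numbers parted by spaces: the shift along the world's x, y, z in mm, then the turn about the world's z in rad. In form: tx ty tz spin; .... A call has 1 to 20 rows; each row is the pose to reach, as a shift and turn from the pose measured when the call began; what a row does not reach only later rows make up. A row lasts 1/8 s, in which the tool goes at most 62.5 mm and 10.7 degrees, less where a joint would pass 70% of its speed; a pose out of reach is approached as far as the arm can. A call with a gripper value outside its range is refused whole. "fingers" is the gripper command: -1 is shut, 1 is fully open, values between are in proportion, set as the call begins (left out, the last holds). The fingers move at their own pace and stop on an object; "newtons" is the grip in N (left out, the last holds). Time passes only in rows, so rows that repeat a pose let the fingers close. It gives the time, the measured TCP pose, the force and the opening at its end, in the units of the state.
- get_state(): the state, without advancing time (a new reading comes with each control period).
- read_camera(name): name is "side" or "top" or "wrist"; returns the picture (480x640x3 uint8, red, green, blue); there is no depth.
- camera_info(name): a dict with "mtx" (3x3 intrinsics, pixels), "R" (3x3) and "t" (3): a world point X has camera coordinates R X + t. Camera axes: x right, y down, z forward; pixel columns grow to the right and rows downward; lengths in m; the calibration is good to about 2 mm. The wrist camera is an equidistant fisheye: a pixel r from the principal point sees the ray r / f radians off the axis. A picture is of the moment at which its call begins: read the wrist's pose just before it. camera_info takes no time and is no camera call; for the wrist camera it gives the pose at the moment of the call.
- hand_in(): hands the job in, once; it reports no verdict.
Trained networks look in the newest picture that a camera, given by its name, has taken for a name from the list of things; names that differ only in an ending like _2 or _b are one class to them, and where a whole thing is asked for, a point or a joint stands for the part that bears it (a point fixed in the world has none). Each returns a list of dicts, best first, with "score" (0 to 1); they miss things now and then, are a little off and sometimes report something else, mostly with a low value. They report only what shows in the picture. A call takes as long as a camera call. They do not tell look-alikes from the thing itself.
- trace(camera, name): "mask" (480x640 bool, what is visible of it) and "box" ([left, top, width, height] in pixels, round what is visible of it).
The state is a dict: "clock": time; "joint_pos": joint angles; "qvel": joint speeds; "tau": joint torques, N m; "tcp_pos": TCP position; "orientation": TCP orientation; "wrist_force": force on the tool from outside, world axes, zero at the start; "ft_torque": the same for the moment, N m; "finger_gap": finger opening in m.
Only numpy, scipy, OpenCV 4.12 (cv2) and the standard library are available. Lean on these libraries where they do the work, as an engineer would, in place of code of your own. Each camera call takes 0.05 s, during which the arm holds its last target.

### The job

Load the chambered slide for imaging: on the bench, lay it in the slide carrier and push it forward under the carrier's hold-down bridge until its rear end drops off the loading ledge and it lies flat in the pocket. Then set the loaded carrier on the imager's deck, nose first, push it along the guide rails fully home against the stop, and swing the gate arm all the way shut behind its tail. Keep the slide upright throughout and leave the other things on the bench where they are.

Things in the scene. Friction and masses are not known exactly. Their poses are not given: they have to be found in the camera images.
- slide_mid (a point): Chambered slide: glass plate 76 long (x) x 26 wide x 3 thick with a white block of eight open wells on it, 12 high and 20 wide, from x=-21 to x=+25; bare glass 17 at the label end (-x), 13 at the other. 30 g. Starts flat on the bench, wells up. Point: its centre, 7.5 above its underside (15 high in all). Take it across the 20 wide block, above the glass.
- carrier_mid (a point): Slide carrier: loose dark metal tray 126 long (x, + to the nose) x 43 wide, 0.22 kg, which slides along when pushed. Point: mid-length, mid-width, 6 above its underside. Side walls 9 high, 30 apart at the foot, bevelled and slippery inside. Pocket from x=-20.5 to the end wall at x=58, floor 4 above the underside. A loaded slide lies flat, its centre at x=17.5 to 20; either end may lead.
- bridge (a point): Hold-down bridge of the carrier, middle of its top, 12 above the carrier's underside, at x=57 from carrier_mid. Its underside is 9 above the carrier's underside; its front edge, x=47 to 52.5, turns up to 14. The slide is laid in short of it (slide centre between x=-16 and +7), then pushed toward the nose, pushing on the wells, so that its front end goes under it, until it meets the end wall at x=58.
- ledge_edge (a point): Edge of the carrier's loading ledge, x=-20.5 from carrier_mid. The ledge runs from x=-54.5 to here, top 7 above the carrier's underside, 3 above the pocket floor. A slide laid in rests with its rear on the ledge, slightly nose-down; pushed up to the end wall, its rear clears this edge by 2.5 and drops, so that it cannot slide back.
- tail_tab (a point): Middle of the top of the carrier's upright tail tab, 8.5 thick (x=-63 to -54.5 from carrier_mid), 36 wide, 16 high above the carrier's underside. Push here to move the carrier nose first.
- dock (a point): Imager (fixed to the bench): point on its deck under carrier mid-length when the carrier is fully home; x points to its rear, away from the robot. Deck 30 above the bench, flat from x=-165, y=-85 to 115. Stop face for the nose at x=63. The imager's head stands behind the stop, 170 high, its lamp reaching forward to x=45 at 90 above the deck. Set the carrier down with its middle at about x=-79.
- rail_mouth (a point): Front end of the two guide rails, on the deck, x=-10 from dock. Rails 14 high, 45.5 apart inside, run from here to the stop (x=63); lips above them (11 above the deck, 38.5 apart) overhang the carrier's edges, so it goes in only lengthwise from the front. Flared guides 11 high lead in, about 66 apart at x=-37.
- gate (a joint): Steel gate arm on a vertical pivot. 0 rad: open, it points 20 degrees outward (+y) of the imager's -x. It turns counter-clockwise seen from above to its stop at 1.92 rad: shut, pointing to the imager's -y, just behind the tail tab of a carrier that is home. Arm 90 long from the pivot, 12 wide, 3 to 11 above the deck. Turns stiffly (0.04 N m) and stays where it is left.
- gate_pivot (a point): Pivot axis of the gate arm at deck level, x=-71, y=+78 from dock (imager axes, x to the rear). Its round boss is 22 in diameter, 18 high.
- gate_knob (a point): Middle of the black knob on the gate arm, 12 in diameter, 82 from the pivot axis, 24.5 above the deck; knob and stem stand from the arm up to 32 above the deck.
- petri: A 60 diameter petri dish with cover, 15 high, a bystander on the bench.
- forceps: Steel forceps, 118 long, lying on the bench, a bystander.
- tip_box: A pipette tip box, 121 x 91 x 78, closed, a bystander on the bench.
Mind the look-alikes: they are no part of the job. Of the things that look like the part that bears slide_mid, take the one that is nearest to the robot's base at the start. Of the things that look like the part that bears carrier_mid, the smaller one is meant.

How it is judged:
On the way, in this order (a step that is already met when the one before it is completed fails the run):
1. away from the imager, the slide lies flat in the carrier's pocket with its front end under the bridge (x of slide_mid in the frame of carrier_mid between 0.016 and 0.0215 m and y of slide_mid in the frame of carrier_mid between -0.003 and 0.003 m and z of slide_mid in the frame of carrier_mid between 0.003 and 0.0063 m and angle between the z axis of slide_mid and the z axis of carrier_mid, either way round below 0.03 rad and angle between the x axis of slide_mid and the x axis of carrier_mid, either way round below 0.1 rad and horizontal distance between carrier_mid and dock above 0.12 m), for 0.2 s.
2. the carrier, with the slide in its pocket, is fully home between the rails while the gate arm is still open (x of slide_mid in the frame of carrier_mid between 0.016 and 0.0215 m and y of slide_mid in the frame of carrier_mid between -0.003 and 0.003 m and z of slide_mid in the frame of carrier_mid between 0.003 and 0.0063 m and angle between the z axis of slide_mid and the z axis of carrier_mid, either way round below 0.03 rad and angle between the x axis of slide_mid and the x axis of carrier_mid, either way round below 0.1 rad and x of carrier_mid in the frame of dock between -0.004 and 0.002 m and y of carrier_mid in the frame of dock between -0.003 and 0.003 m and z of carrier_mid in the frame of dock between 0.004 and 0.008 m and angle between the x axis of carrier_mid and the x axis of dock, either way round below 0.06 rad and x of slide_mid in the frame of dock above 0.01 m and value of joint gate below 1.6 rad), for 0.2 s.
3. the gate arm is shut behind the tail of the carrier (x of carrier_mid in the frame of dock between -0.004 and 0.002 m and y of carrier_mid in the frame of dock between -0.003 and 0.003 m and z of carrier_mid in the frame of dock between 0.004 and 0.008 m and angle between the x axis of carrier_mid and the x axis of dock, either way round below 0.06 rad and value of joint gate above 1.82 rad), for 0.2 s.
At the end, for the whole second after the job is handed in: Slide flat in the carrier's pocket under the bridge (16 to 21.5 mm ahead of its middle, within 3 mm sideways, off the ledge); carrier on the deck, nose to the rear, within 4 mm of the stop and 3 mm of the rails' centre line; gate arm shut beyond 1.82 rad (all of step 3 and x of slide_mid in the frame of carrier_mid between 0.016 and 0.0215 m and y of slide_mid in the frame of carrier_mid between -0.003 and 0.003 m and z of slide_mid in the frame of carrier_mid between 0.003 and 0.0063 m and angle between the z axis of slide_mid and the z axis of carrier_mid, either way round below 0.03 rad and angle between the x axis of slide_mid and the x axis of carrier_mid, either way round below 0.1 rad and x of slide_mid in the frame of dock above 0.01 m); the robot touches nothing.
It fails at once if the slide is tipped more than about 35 degrees (angle between slide_mid's own z axis and vertical above 0.6 rad).
It fails at once if a bystander (petri dish, forceps or tip box) is moved more than 3 cm (distance of any of petri, forceps, tip_box from where it was at the start of the episode above 0.03 m).
It also fails if it takes over 72 s, if anything falls off the work surface, if the arm or the gripper's body presses on something with over 40 N, if the wrist force passes 120 N, or if a joint passes its speed limit or range.

## Working session

There is one attempt and no reset: what is moved stays moved. The work goes in short steps, Python scripts to look and compute and a tool call to move; the robot and the scene stay as the last step left them, time stands still between calls to the robot, and variables do not carry over. Pictures are saved under pics/ and viewed, and the job is handed in when it is done.

Besides the shell and the picture viewer there is one more tool, called after ">>>" as a command line: name --argument value ..., lists and objects as JSON in quotes. arm_command: Moves the arm, as the interface text tells. Its arguments: {"type":"object","properties":{"steps":{"type":"string"},"fingers":{"type":"number"},"newtons":{"type":"number"}},"required":["steps"]}

```bash
mkdir -p pics; ls
cat > h.py <<'E'
import numpy as np, cv2
from workcell import *
def ray(cam,u,v,info=None):
    i=info or camera_info(cam); K=np.array(i['mtx']);R=np.array(i['R']);t=np.array(i['t'])
    x=(u-K[0,2])/K[0,0]; y=(v-K[1,2])/K[1,1]
    if cam=='wrist':
        th=np.hypot(x,y); s=np.sin(th)/th if th>1e-9 else 1
        d=np.array([x*s,y*s,np.cos(th)])
    else: d=np.array([x,y,1.])
    return -R.T@t, R.T@d
def at(cam,u,v,z,info=None):
    o,d=ray(cam,u,v,info); return o+d*(z-o[2])/d[2]
def proj(cam,X,info=None):
    i=info or camera_info(cam); K=np.array(i['mtx']);R=np.array(i['R']);t=np.array(i['t'])
    c=R@np.array(X,float)+t
    if cam=='wrist':
        r=np.hypot(c[0],c[1]); th=np.arctan2(r,c[2]); p=c[:2]/max(r,1e-12)*th
    else: p=c[:2]/c[2]
    return np.array([K[0,0]*p[0]+K[0,2],K[1,1]*p[1]+K[1,2]])
def save(img,name): cv2.imwrite('pics/'+name+'.png',img[:,:,::-1])
E
python3 - <<'E'
from h import *
s=get_state(); print(s['clock'],s['tcp_pos'],s['orientation'],s['finger_gap'],pinch_z)
for c in ['side','top','wrist']:
    save(read_camera(c),c+'0'); i=camera_info(c); print(c,np.round(i['mtx'],1).tolist(),(-np.array(i['R']).T@i['t']).round(3), np.round(i['R'],2).tolist())
E
```

```text
pics
0.0 [ 0.16861825 -0.54918192  0.23039835] [-6.41807444e-04  8.04169588e-01 -5.94399228e-01 -6.48249518e-04] 0.08520016863130292 0.0187
side [[567.0, 0.0, 314.4], [0.0, 567.0, 234.8], [0.0, 0.0, 1.0]] [ 0.654 -1.063  0.771] [[1.0, 0.07, 0.01], [0.05, -0.53, -0.84], [-0.06, 0.84, -0.54]]
top [[444.9, 0.0, 316.2], [0.0, 444.9, 238.9], [0.0, 0.0, 1.0]] [0.434 0.06  1.132] [[0.03, -1.0, 0.01], [-0.99, -0.03, -0.13], [0.13, -0.0, -0.99]]
wrist [[371.6, 0.0, 319.5], [0.0, 371.6, 237.8], [0.0, 0.0, 1.0]] [ 0.236 -0.528  0.373] [[0.29, -0.96, -0.0], [-0.92, -0.28, 0.28], [-0.27, -0.08, -0.96]]
```

View pics/top0.png

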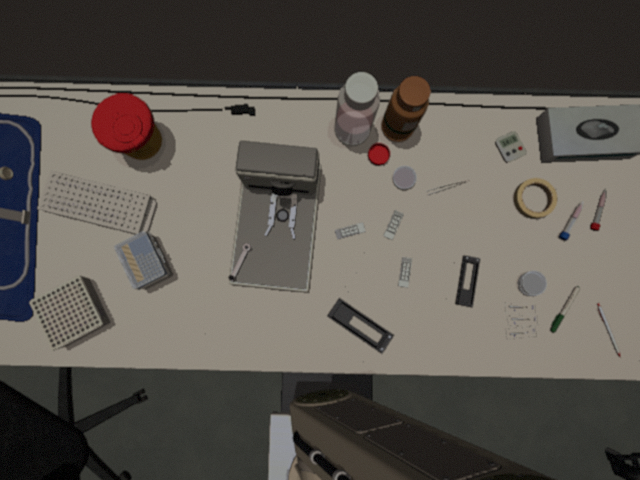

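View pics/side0.png

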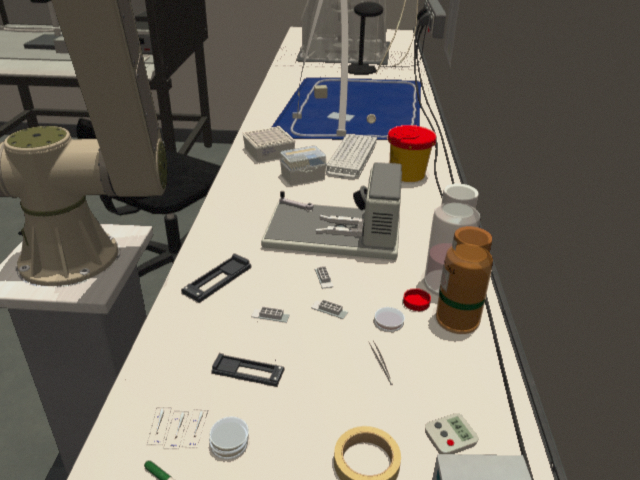

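View pics/wrist0.png

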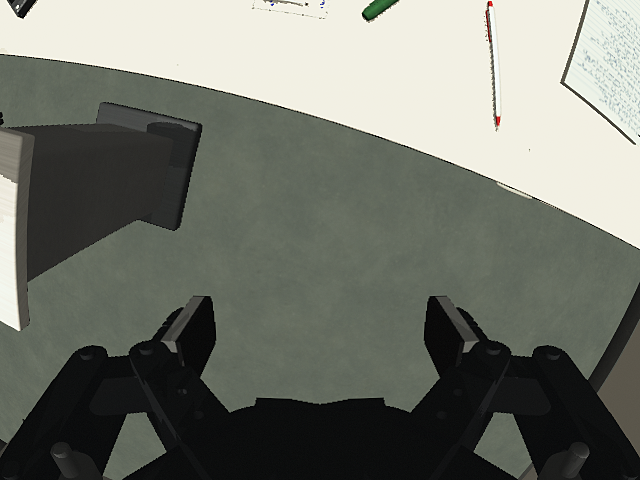

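Top shows slide-like things at (350,231), (394,224), (405,271) and two carrier-like trays at (361,325), (467,281). Next I measure distances and sizes.

Run:
```python
from h import *
img=read_camera('top'); 
big=cv2.resize(img[200:360,320:490],None,fx=4.5,fy=3.75*1.2,interpolation=cv2.INTER_CUBIC)[:600]
save(big,'crop1')
big=cv2.resize(img[130:300,220:330],None,fx=3.5,fy=3.5,interpolation=cv2.INTER_CUBIC)
save(big,'crop2')
for n,z in [('slide_mid',.012),('carrier_mid',.009),('gate_knob',.0545),('gate',.0545),('petri',.015),('forceps',0),('tip_box',.04),('dock',.03),('rail_mouth',.04)]:
    try: L=trace('top',n)
    except Exception as e: print(n,e); continue
    for d in L:
        m=d['mask'].astype(np.uint8); pts=np.argwhere(m)[:,::-1]
        if len(pts)<5: continue
        P=np.array([at('top',u,v,z)[:2] for u,v in pts]).astype(np.float32)
        r=cv2.minAreaRect(P*1000)
        print(n,round(d['score'],2),d['box'],np.round(P.mean(0),4),'dist',round(np.hypot(*P.mean(0)),3),np.round(r[0],1),np.round(r[1],1),round(r[2],1))
```

```text
slide_mid 0.84 [382.5, 205.5, 20.0, 33.5] [ 0.6277 -0.14  ] dist 0.643 [ 626.9 -139.3] [28.5 75.8] 64.2
slide_mid 0.7 [398.2, 257.1, 13.0, 29.4] [ 0.5064 -0.1691] dist 0.534 [ 506.7 -169.3] [25.6 74.4] 81.9
slide_mid 0.62 [338.0, 222.6, 26.6, 12.9] [ 0.6078 -0.0281] dist 0.608 [608.  -28.5] [24.3 72.4] 16.9
carrier_mid 0.89 [326.9, 297.0, 65.4, 57.1] [ 0.3729 -0.0551] dist 0.377 [371.  -58.5] [164.5  56.1] 56.8
carrier_mid 0.72 [457.4, 255.5, 22.5, 48.9] [ 0.4855 -0.3273] dist 0.586 [ 489.4 -327. ] [ 46.1 123.8] 79.8
gate_knob 0.49 [228.3, 244.2, 21.1, 39.6] [0.5176 0.2412] dist 0.571 [516.8 241. ] [19.7 99. ] 67.5
gate_knob 0.37 [457.4, 254.2, 22.8, 53.9] [ 0.4825 -0.3115] dist 0.574 [ 486.1 -311.7] [ 45.4 121.9] 80.8
gate 0.62 [230.3, 244.5, 22.4, 36.9] [0.5182 0.241 ] dist 0.572 [517.2 242. ] [17.6 97. ] 66.1
petri 0.96 [393.6, 164.8, 24.0, 24.6] [ 0.7506 -0.1677] dist 0.769 [ 751.3 -168.7] [61.5 57. ] 0.1
forceps 0.23 [232.7, 244.7, 16.3, 40.2] [0.5237 0.2496] dist 0.58 [521.9 250.9] [16.1 98.5] 66.1
tip_box 0.84 [116.1, 232.2, 59.1, 56.4] [0.5166 0.4804] dist 0.705 [518.4 480.8] [137.7 106.2] 29.5Traceback (most recent call last):
  File "<stdin>", line 13, in <module>
  File "h.py", line 12, in at
    o,d=ray(cam,u,v,info); return o+d*(z-o[2])/d[2]
        ~~~^^^^^^^^^^^^^^
  File "h.py", line 4, in ray
    i=info or camera_info(cam); K=np.array(i['mtx']);R=np.array(i['R']);t=np.array(i['t'])
              ~~~~~~~~~~~^^^^^
ValueError: time passes only in moves, steps and waits
```

View pics/crop1.png

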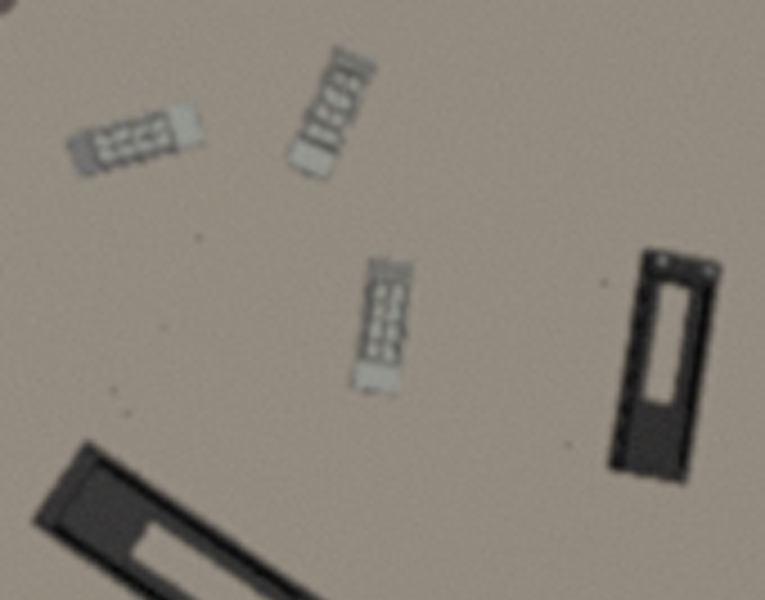

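View pics/crop2.png

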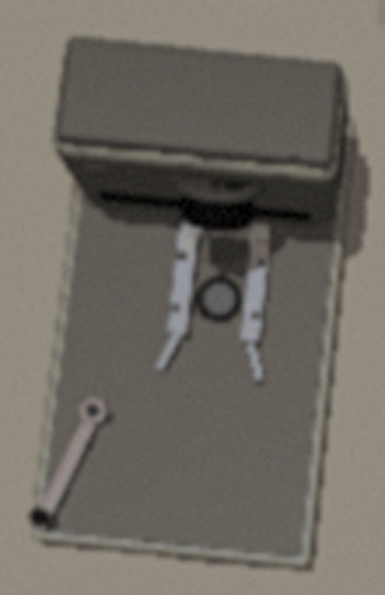

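Candidates by pixel: the slide at (405,271) is 0.53 m from the base and the nearest, against 0.61 and 0.64 for the others. The carrier at (467,281) is about 124x46 mm and the smaller, against 165x56 for the tray at (361,325). The crop shows its nose/bridge end at the image top and the slide's bright label end toward the robot. I hover for a close look.

>>> arm_command --steps "60 60 0 -0.1; 110 120 0 -0.2; 160 170 -10 -0.3; 200 220 -20 -0.43; 240 270 -30 -0.43; 281 310 -30 -0.43; 281 310 -30 -0.43; 281 310 -30 -0.43; 281 310 -30 -0.43" --fingers 0.0

```text
clock: 1.72
tcp_pos: [0.4496, -0.2398, 0.2014]
orientation: [-0.0, -0.659, 0.752, -0.0]
wrist_force: [-1.3, -0.1, 0.6]
finger_gap: 0.0427
```

Run:
```python
from h import *
s=get_state(); print(s['clock'],s['tcp_pos'],s['orientation'],s['finger_gap'])
i=camera_info('wrist'); img=read_camera('wrist'); save(img,'w1')
import pickle; pickle.dump(i,open('i1.pkl','wb'))
print(-np.array(i['R']).T@i['t'])
for n,z in [('slide_mid',.012),('carrier_mid',.009)]:
    for d in trace('wrist',n):
        pts=np.argwhere(d['mask'])[:,::-1]
        P=np.array([at('wrist',u,v,z,i)[:2] for u,v in pts]).astype(np.float32)
        r=cv2.minAreaRect(P*1000)
        print(n,round(d['score'],2),d['box'],np.round(r[0],1),np.round(r[1],1),round(r[2],1))
```

```text
1.725 [ 0.44958287 -0.2398318   0.20140666] [-2.81630646e-04 -6.59110469e-01  7.52046078e-01 -8.56155860e-05] 0.042671678354861096
[ 0.51963032 -0.2484438   0.34397241]
slide_mid 0.94 [171.6, 4.0, 42.4, 82.4] [ 623.1 -141.7] [29.7 74.3] 66.6
slide_mid 0.8 [219.7, 123.6, 35.6, 79.3] [ 505.2 -171.1] [26.9 72.7] 81.4
carrier_mid 0.8 [380.4, 91.4, 54.9, 136.6] [ 484.8 -326.3] [ 45.2 128.1] 80.1
carrier_mid 0.58 [89.8, 253.9, 137.8, 89.0] [374.9 -48.5] [155.1  65. ] 57.6
```

View pics/w1.png

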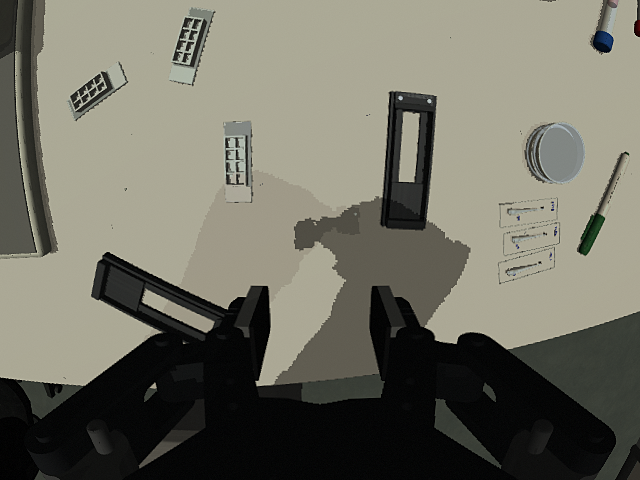

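```bash
cat >> h.py <<'E'
def ortho(cam,img,info,cx,cy,z,w=0.12,h=0.16,s=0.00025,yaw=0.):
    # image: up = direction yaw(+x), left = +y ; returns image, centre is (cx,cy)
    H=int(h/s);W=int(w/s)
    f=(H/2-np.arange(H))*s; l=(W/2-np.arange(W))*s
    F,L=np.meshgrid(f,l,indexing='ij')
    X=cx+F*np.cos(yaw)-L*np.sin(yaw); Y=cy+F*np.sin(yaw)+L*np.cos(yaw)
    K=np.array(info['mtx']);R=np.array(info['R']);t=np.array(info['t'])
    c=np.stack([X,Y,np.full_like(X,z)],-1)@R.T+t
    if cam=='wrist':
        r=np.hypot(c[...,0],c[...,1]);k=np.arctan2(r,c[...,2])/np.maximum(r,1e-12)
    else: k=1/c[...,2]
    u=K[0,0]*c[...,0]*k+K[0,2]; v=K[1,1]*c[...,1]*k+K[1,2]
    return cv2.remap(img,u.astype(np.float32),v.astype(np.float32),cv2.INTER_CUBIC)
def grid(o,s=0.00025,step=0.01):
    o=o.copy();H,W=o.shape[:2];n=int(step/s)
    for k in range(-50,51):
        y=H//2-k*n;x=W//2-k*n
        col=(255,0,0) if k==0 else (0,200,0)
        if 0<=y<H: o[y,::3]=col
        if 0<=x<W: o[::3,x]=col
    return o
E
python3 - <<'E'
from h import *; import pickle
i=pickle.load(open('i1.pkl','rb')); img=cv2.imread('pics/w1.png')[:,:,::-1].copy()
yaw=np.deg2rad(-8.6)
a=grid(ortho('wrist',img,i,.505,-.171,.003,w=.06,h=.12,s=.0002,yaw=yaw),.0002)
yaw=np.deg2rad(-9.9)
b=grid(ortho('wrist',img,i,.485,-.326,.009,w=.08,h=.15,s=.00025,yaw=yaw))
c=ortho('wrist',img,i,.485,-.326,.0,w=.08,h=.15,s=.00025,yaw=yaw); c=grid(c)
h=max(a.shape[0],b.shape[0]); a=cv2.copyMakeBorder(a,0,h-a.shape[0],0,0,0)
b=cv2.copyMakeBorder(b,0,h-b.shape[0],0,0,0);c=cv2.copyMakeBorder(c,0,h-c.shape[0],0,0,0)
o=np.hstack([a,b]); print(o.shape); save(o,'o1')
E
```

```text
(600, 620, 3)
```

View pics/o1.png

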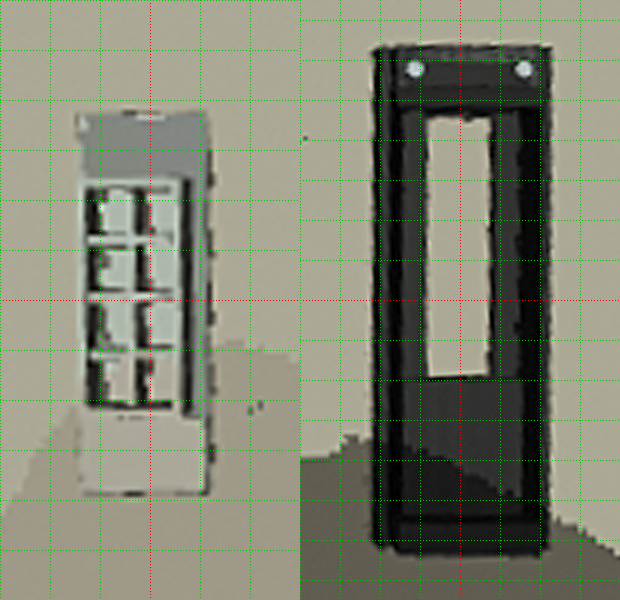

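Slide centred at about (0.505,-0.170), yaw -0.143. Carrier at (0.485,-0.3265), yaw about -0.178, nose away from the robot. Grasping the slide.

>>> arm_command --steps "40 50 -60 -0.011; 57.4 69.8 -120 -0.011; 57.4 69.8 -160 -0.011; 57.4 69.8 -180 -0.011; 57.4 69.8 -194 -0.011; 57.4 69.8 -194 -0.011; 57.4 69.8 -194 -0.011" --fingers 0.0

```text
clock: 2.75
tcp_pos: [0.5074, -0.1721, 0.0088]
orientation: [0.0, -0.654, 0.757, -0.001]
wrist_force: [0.4, -0.2, 0.8]
finger_gap: 0.0425
```

>>> arm_command --steps "0 0 0 0; 0 0 0 0; 0 0 0 0; 0 0 0 0; 0 0 0 0" --fingers -1 --newtons 20

```text
clock: 3.38
tcp_pos: [0.5084, -0.1729, 0.0103]
orientation: [0.001, -0.654, 0.757, -0.003]
wrist_force: [-1.5, -1.3, 4.9]
finger_gap: 0.0191
```

Run:
```python
from h import *
img=read_camera('wrist'); save(img,'w2'); save(cv2.resize(img[200:400,200:440],None,fx=3,fy=3),'w2c')
s=get_state(); print(s['tcp_pos'],s['wrist_force'],s['finger_gap'])
```

```text
[ 0.50842885 -0.17289407  0.0103078 ] [ 0.06390924 -1.1125364   6.49469508] 0.019152589835866752
```

View pics/w2c.png

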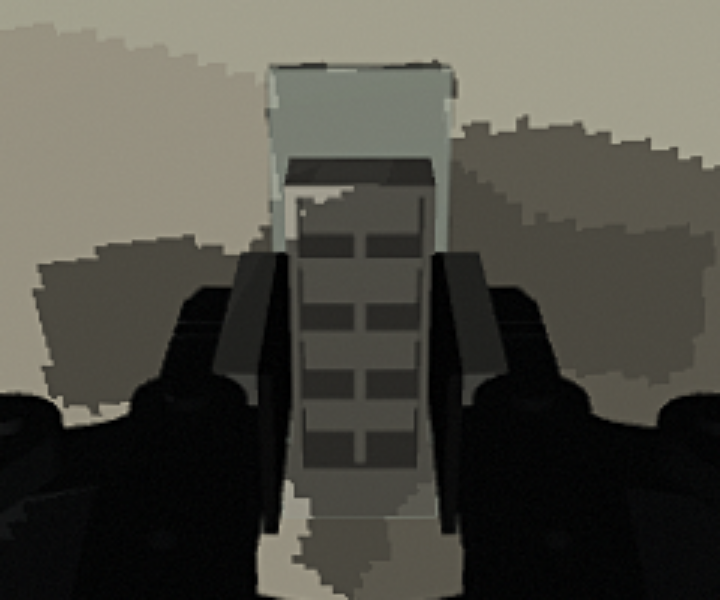

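>>> arm_command --steps "0 0 20 0; 0 0 60 0; -8 -50 60 -0.01; -16 -100 60 -0.02; -24.9 -153.3 60 -0.032; -24.9 -153.3 60 -0.032; -24.9 -153.3 60 -0.032; -24.9 -153.3 60 -0.032"

```text
clock: 4.42
tcp_pos: [0.4835, -0.3249, 0.0703]
orientation: [0.001, -0.642, 0.767, -0.002]
wrist_force: [0.2, 0.4, -0.0]
finger_gap: 0.0188
```

Run:
```python
from h import *
import pickle
i=camera_info('wrist')
img=read_camera('wrist'); save(img,'w3'); pickle.dump(i,open('i3.pkl','wb'))
j=read_camera('side'); save(cv2.resize(j[250:430,150:350],None,fx=3.5,fy=3.3),'s3')
s=get_state(); print(s['tcp_pos'],s['orientation'],s['wrist_force'],s['finger_gap'])
```

```text
[ 0.48377099 -0.32490097  0.07035465] [ 5.73093212e-04 -6.42012787e-01  7.66689355e-01 -2.58555050e-03] [-0.47668987  0.91670813  0.58663718] 0.018747891330866188
```

View pics/w3.png

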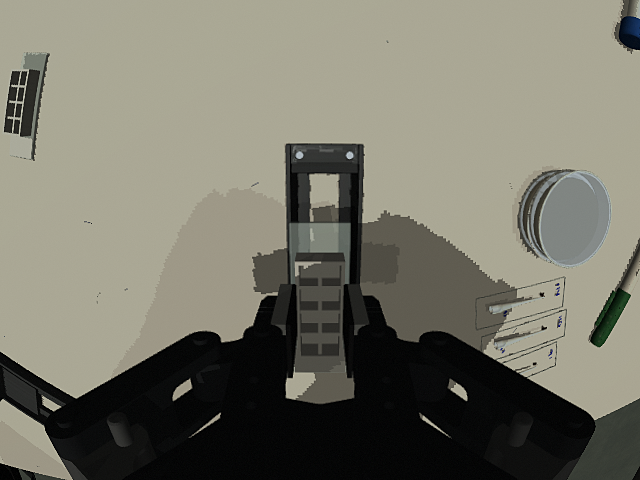

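View pics/s3.png

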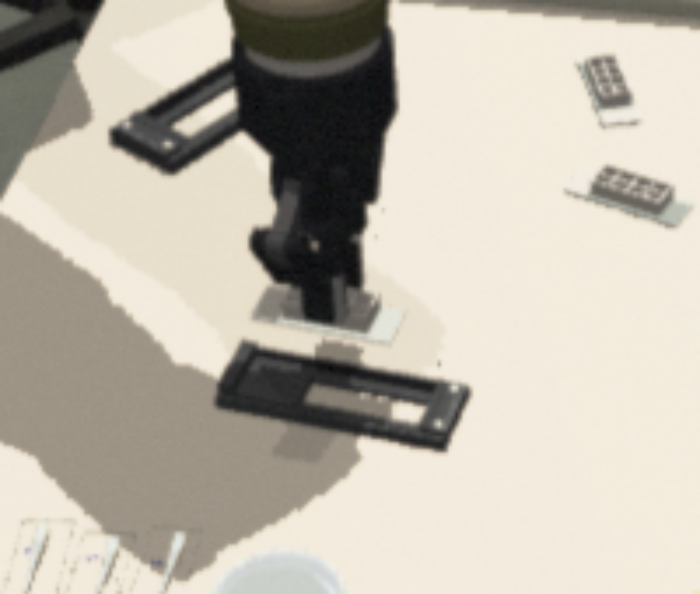

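Run:
```python
from h import *; import pickle
i=pickle.load(open('i3.pkl','rb')); img=cv2.imread('pics/w3.png')[:,:,::-1].copy()
yaw=-.178
a=grid(ortho('wrist',img,i,.4835,-.3265,.064,w=.06,h=.12,s=.0002,yaw=yaw),.0002)
b=grid(ortho('wrist',img,i,.485,-.3265,.009,w=.08,h=.15,s=.00025,yaw=yaw))
h=600
a=cv2.copyMakeBorder(a,0,h-a.shape[0],0,0,0)
save(np.hstack([a,b]),'o3')
```

```text
(no output)
```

View pics/o3.png

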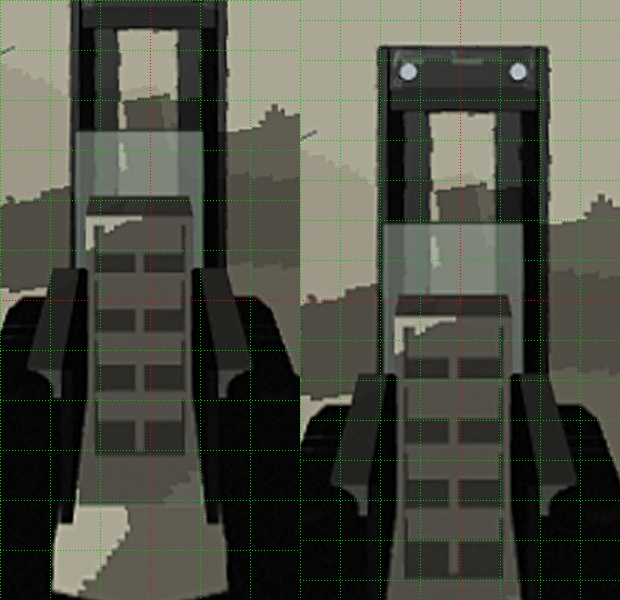

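>>> arm_command --steps "2.4 -3.4 0 0; 2.4 -3.4 -20 0; 2.4 -3.4 -40 0; 2.4 -3.4 -48 0; 2.4 -3.4 -48 0; 2.4 -3.4 -48 0"

```text
clock: 5.28
tcp_pos: [0.4867, -0.3287, 0.0231]
orientation: [0.001, -0.642, 0.767, -0.003]
wrist_force: [0.4, -0.2, -0.4]
finger_gap: 0.0193
```

Run:
```python
from h import *
import pickle
i=camera_info('wrist')
img=read_camera('wrist'); save(img,'w4'); 
yaw=-.178
a=grid(ortho('wrist',img,i,.4835,-.3265,.016,w=.06,h=.12,s=.0002,yaw=yaw),.0002)
b=grid(ortho('wrist',img,i,.485,-.3265,.009,w=.08,h=.15,s=.00025,yaw=yaw))
save(np.hstack([a,b]),'o4')
j=read_camera('side'); save(cv2.resize(j[300:430,180:320],None,fx=5,fy=4.5),'s4')
s=get_state(); print(s['tcp_pos'],s['orientation'],s['wrist_force'],s['finger_gap'])
```

```text
[ 0.48671033 -0.32878682  0.02324004] [ 6.46535144e-04 -6.42029367e-01  7.66672358e-01 -3.37184767e-03] [ 0.41959129 -0.36400597  0.32711245] 0.019302922247184773
```

View pics/o4.png

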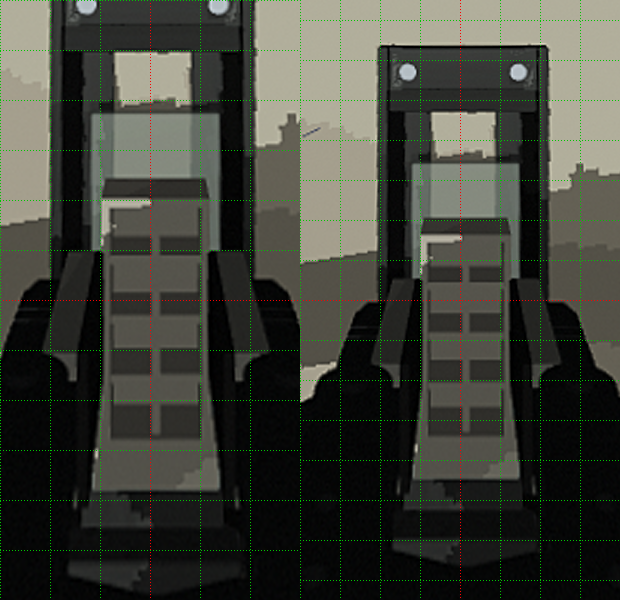

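View pics/s4.png

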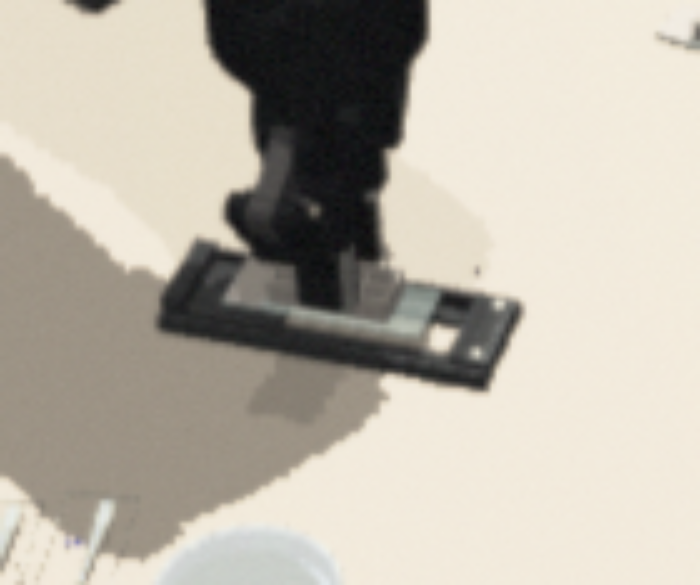

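>>> arm_command --steps "0 0 -3 0; 0 0 -5.5 0; 0 0 -5.5 0"

```text
clock: 5.75
tcp_pos: [0.4865, -0.3286, 0.0175]
orientation: [0.001, -0.642, 0.767, -0.003]
wrist_force: [0.4, 0.3, -0.1]
finger_gap: 0.0193
```

>>> arm_command --steps "0 0 0 0; 0 0 0 0; 0 0 0 0; 0 0 10 0; 0 0 30 0; 0 0 30 0; 0 0 30 0" --fingers -0.2

```text
clock: 6.62
tcp_pos: [0.4865, -0.3286, 0.0474]
orientation: [0.001, -0.642, 0.767, -0.003]
wrist_force: [-0.2, -0.7, 0.6]
finger_gap: 0.0345
```

Run:
```python
from h import *
import pickle
i=camera_info('wrist')
img=read_camera('wrist'); save(img,'w5'); 
yaw=-.178
a=grid(ortho('wrist',img,i,.485,-.3265,.020,w=.06,h=.15,s=.00025,yaw=yaw))
b=grid(ortho('wrist',img,i,.485,-.3265,.009,w=.08,h=.15,s=.00025,yaw=yaw))
save(np.hstack([a,b]),'o5')
j=read_camera('side'); save(cv2.resize(j[300:430,180:320],None,fx=5,fy=4.5),'s5')
s=get_state(); print(s['clock'],s['tcp_pos'],s['orientation'],s['wrist_force'],s['finger_gap'])
```

```text
6.725 [ 0.4860979  -0.32824573  0.04683762] [ 5.57619703e-04 -6.42018352e-01  7.66684820e-01 -2.55163600e-03] [-0.86350071 -0.91246874  0.14194921] 0.03380888474975625
```

View pics/o5.png

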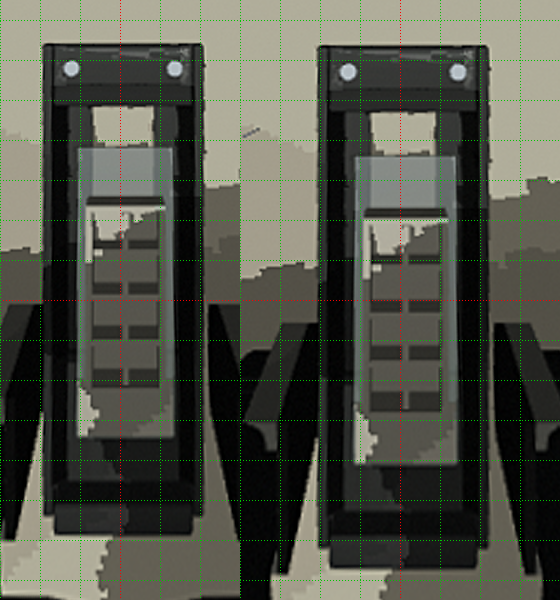

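View pics/s5.png

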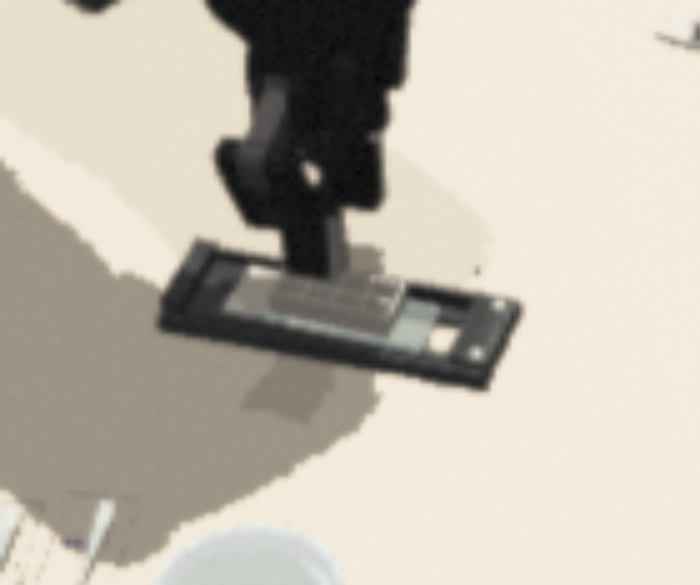

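Run:
```python
from h import *; import pickle
i=pickle.load(open('i3.pkl','rb')); img=cv2.imread('pics/w3.png')
cv2.imwrite('pics/w3c.png',cv2.resize(img[240:400,240:400],None,fx=3.75,fy=3.75,interpolation=cv2.INTER_NEAREST))
tcp=np.array([.4837,-.3249,.07035]); yaw=-.178
f=np.array([np.cos(yaw),np.sin(yaw),0]); l=np.array([-np.sin(yaw),np.cos(yaw),0])
for fwd in (11,):
  for z in (.080,.075,.070,.065,.06):
    print(z,[proj('wrist',tcp+f*fwd/1000+l*s*.0095+[0,0,z-.07035],i).round(1).tolist() for s in (1,-1)])
```

```text
0.08 [[296.7, 289.1], [345.4, 289.1]]
0.075 [[297.4, 284.1], [344.5, 284.1]]
0.07 [[298.1, 279.4], [343.7, 279.4]]
0.065 [[298.7, 275.0], [343.0, 275.0]]
0.06 [[299.2, 270.8], [342.3, 270.8]]
```

View pics/w3c.png

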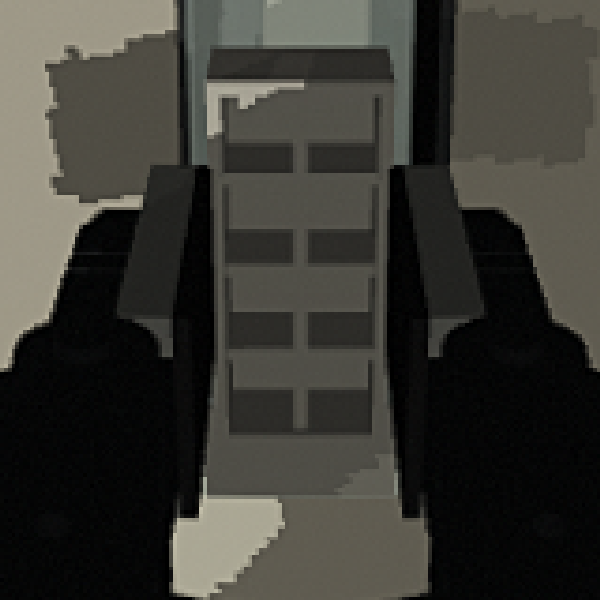

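Run:
```python
from h import *
i=camera_info('side')
tcp=np.array([.4837,-.3249,.07035]); yaw=-.178
f=np.array([np.cos(yaw),np.sin(yaw),0]); l=np.array([-np.sin(yaw),np.cos(yaw),0])
def hit(u,v,L):
    o,d=ray('side',u,v,i); k=((tcp-l*L/1000-o)@l)/(d@l); return o+d*k
for L in (10,13,16,20,24): print(L,hit(241.4,347.6,L).round(4), 'glass',hit(150+340/3.5,250+331/3.3,L).round(4))
```

```text
10 [ 0.4797 -0.3343  0.0643] glass [ 0.4901 -0.3362  0.0604]
13 [ 0.4805 -0.3375  0.0674] glass [ 0.4908 -0.3394  0.0635]
16 [ 0.4813 -0.3407  0.0705] glass [ 0.4915 -0.3426  0.0666]
20 [ 0.4823 -0.345   0.0746] glass [ 0.4925 -0.3468  0.0708]
24 [ 0.4833 -0.3492  0.0787] glass [ 0.4934 -0.351   0.0749]
```

>>> arm_command --steps "-20 4 0 0; -40 8 0 0; -40 8 0 0; -40 8 -10 0; -40 8 -25 0; -40 8 -32.3 0; -40 8 -32.3 0; -40 8 -32.3 0" --fingers -1

```text
clock: 7.72
tcp_pos: [0.4463, -0.3203, 0.0145]
orientation: [0.001, -0.642, 0.767, -0.003]
wrist_force: [1.0, 0.3, 0.5]
finger_gap: -0.0
```

Run:
```python
from h import *
img=read_camera('wrist'); save(img,'w6'); 
j=read_camera('side'); save(cv2.resize(j[300:430,180:320],None,fx=5,fy=4.5),'s6')
s=get_state(); print(s['clock'],s['tcp_pos'],s['orientation'],s['wrist_force'],s['finger_gap'])
```

```text
7.825 [ 0.44641211 -0.32052603  0.01488041] [ 5.90157824e-04 -6.42025671e-01  7.66677342e-01 -2.92282613e-03] [0.09614149 0.31950057 0.05511366] -8.198646338818902e-05
```

View pics/w6.png

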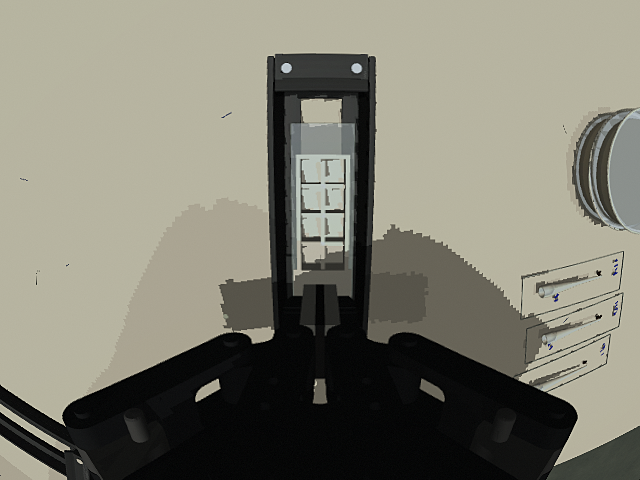

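View pics/s6.png

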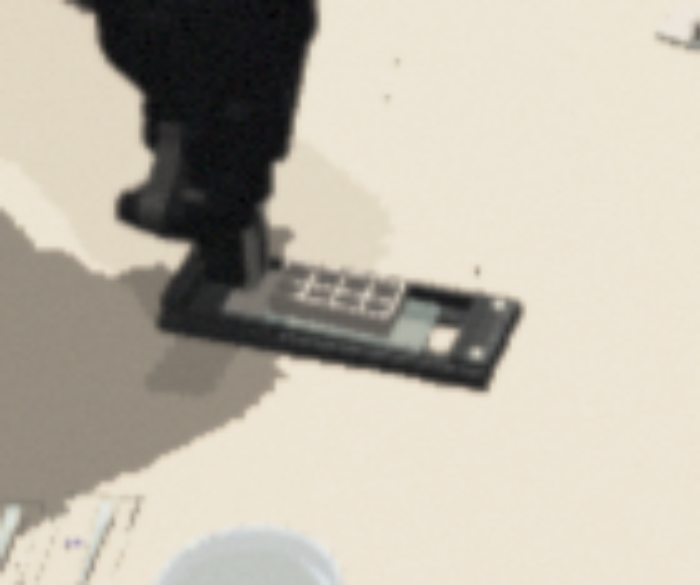

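>>> arm_command --steps "3 -0.5 0 0; 5.9 -1.1 0 0; 8.9 -1.6 0 0; 11.8 -2.1 0 0; 14.8 -2.7 0 0; 17.7 -3.2 0 0; 20.7 -3.7 0 0; 23.6 -4.2 0 0; 23.6 -4.2 0 0; 23.6 -4.2 0 0"

```text
clock: 9.07
tcp_pos: [0.47, -0.3247, 0.0149]
orientation: [0.001, -0.642, 0.767, -0.003]
wrist_force: [-0.1, 0.2, -1.0]
finger_gap: 0.0003
```

```bash
cat > look.py <<'E'
from h import *; import sys
n=sys.argv[1]; i=camera_info('wrist')
img=read_camera('wrist'); yaw=-.178
a=grid(ortho('wrist',img,i,.4849,-.3272,.010,w=.06,h=.15,s=.00025,yaw=yaw))
j=read_camera('side'); b=cv2.resize(j[300:430,180:320],None,fx=3.9,fy=4.6,interpolation=cv2.INTER_CUBIC)
save(np.hstack([a,cv2.copyMakeBorder(b,0,600-b.shape[0],0,0,0)]),n)
s=get_state(); print(s['clock'],s['tcp_pos'],s['orientation'],s['wrist_force'],s['finger_gap'])
E
python3 look.py p7
```

```text
9.175 [ 0.46993315 -0.32467509  0.01490018] [ 5.85634177e-04 -6.42007231e-01  7.66692910e-01 -2.89026675e-03] [-0.30698535 -0.2474472  -0.06666459] -0.00017449481947205827
```

View pics/p7.png

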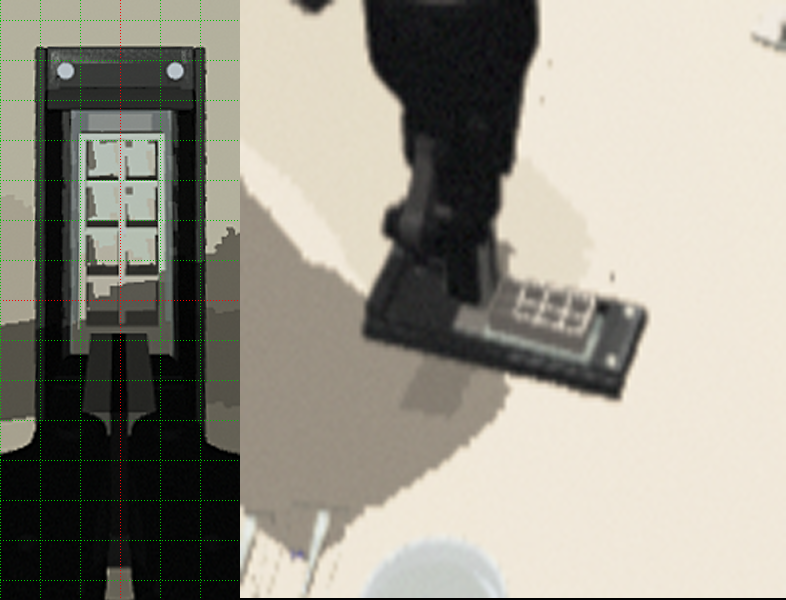

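>>> arm_command --steps "1.5 -0.3 0 0; 3 -0.5 0 0; 4.4 -0.8 0 0; 4.4 -0.8 0 0; 4.4 -0.8 0 0"

```text
clock: 9.8
tcp_pos: [0.4741, -0.3254, 0.0149]
orientation: [0.0, -0.642, 0.767, -0.003]
wrist_force: [-0.9, 0.3, -0.5]
finger_gap: -0.0001
```

```bash
python3 look.py p8
```

```text
9.9 [ 0.47411115 -0.32539757  0.01482925] [ 5.05959279e-04 -6.41979572e-01  7.66716768e-01 -2.71492391e-03] [-0.95202085 -0.05584948  1.28264892] 0.00013864734146361426
```

View pics/p8.png

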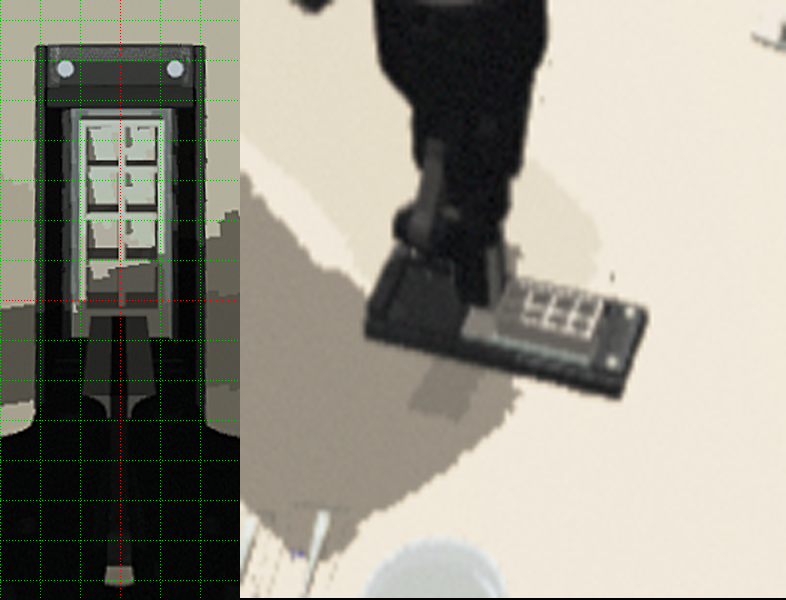

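>>> arm_command --steps "-6 1 0 0; -10 2 10 0; -15 3 60 0; -15 3 60 0; -15 3 60 0"

```text
clock: 10.52
tcp_pos: [0.4593, -0.3226, 0.0756]
orientation: [0.001, -0.642, 0.767, -0.004]
wrist_force: [-0.6, 0.1, 0.0]
finger_gap: 0.0
```

```bash
cat > look2.py <<'E'
from h import *; import sys
n=sys.argv[1]; i=camera_info('wrist')
img=read_camera('wrist'); yaw=-.178
a=[grid(ortho('wrist',img,i,.4849,-.3272,z,w=.05,h=.15,s=.00025,yaw=yaw)) for z in (.007,.012,.019)]
save(np.hstack(a),n); save(img,n+'w')
s=get_state(); print(s['clock'],s['tcp_pos'],s['wrist_force'],-np.array(i['R']).T@i['t'])
E
python3 look2.py p9
```

```text
10.575 [ 0.45885114 -0.32214222  0.07471655] [-0.51292769 -0.15100688  1.26825421] [ 0.5280363  -0.33380584  0.21858384]
```

View pics/p9.png

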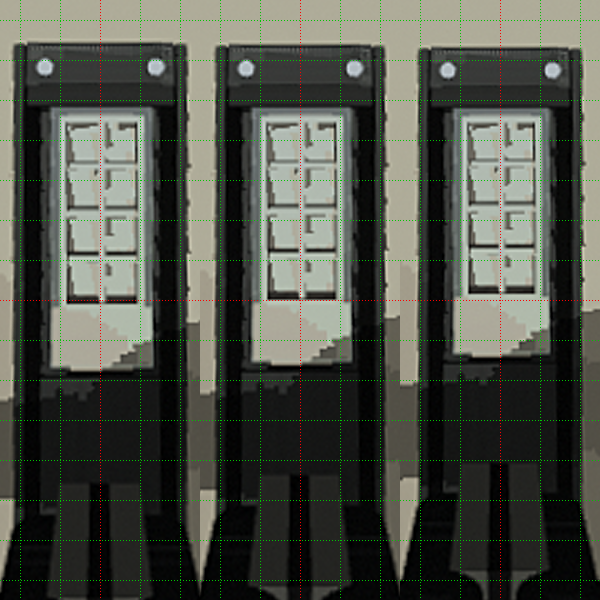

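>>> arm_command --steps "14 -3 0 0; 26.7 -5.2 0 0; 26.7 -5.2 0 0; 26.7 -5.2 -20 0; 26.7 -5.2 -45 0; 26.7 -5.2 -62 0; 26.7 -5.2 -70 0; 26.7 -5.2 -73 0; 26.7 -5.2 -73 0" --fingers 0.4

```text
clock: 11.7
tcp_pos: [0.4858, -0.3276, 0.0021]
orientation: [0.001, -0.642, 0.767, -0.003]
wrist_force: [-0.3, -0.3, 0.3]
finger_gap: 0.0599
```

```bash
cat > st.py <<'E'
from h import *; import sys
n=sys.argv[1]
img=read_camera('wrist'); j=read_camera('side'); b=cv2.resize(j[300:430,180:320],None,fx=2.85,fy=3.69,interpolation=cv2.INTER_CUBIC)
a=cv2.resize(img[120:440,160:480],(480,480))
save(np.hstack([a[:,:400],b[:480]])if 0 else np.hstack([a[:479,40:440],b[:479]]),n)
s=get_state(); print(s['clock'],s['tcp_pos'],s['orientation'],s['wrist_force'],s['finger_gap'])
E
python3 st.py p10
```

```text
11.8 [ 0.48599564 -0.32779339  0.00244479] [ 6.17090663e-04 -6.41967860e-01  7.66724349e-01 -3.26465430e-03] [ 0.35480653 -0.0564592  -0.76701289] 0.05986109613542381
```

View pics/p10.png

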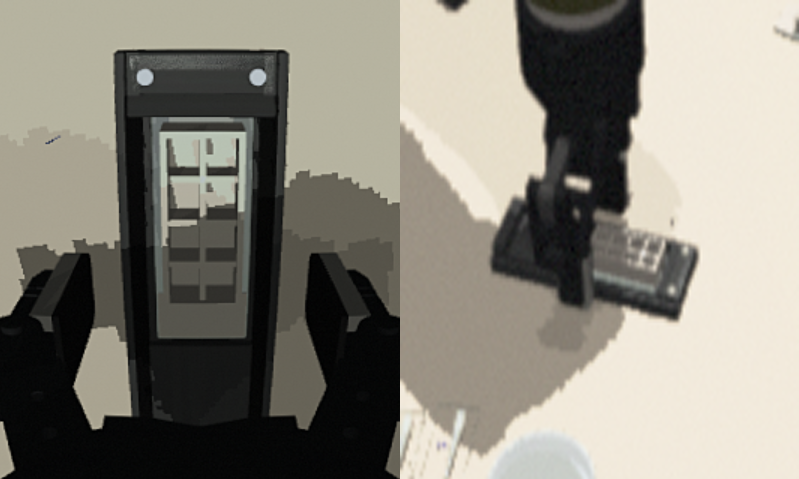

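>>> arm_command --steps "0 0 -2 0; 0 0 -2 0; 0 0 -2 0; 0 0 -2 0; 0 0 -2 0" --fingers -1 --newtons 60

```text
clock: 12.42
tcp_pos: [0.4866, -0.3283, 0.0016]
orientation: [0.001, -0.642, 0.767, -0.004]
wrist_force: [0.1, 0.5, 6.2]
finger_gap: 0.0412
```

```bash
python3 st.py p11
```

```text
12.525 [ 0.4866434  -0.32828484  0.00155343] [ 0.0008345  -0.64195888  0.76672703 -0.00421533] [-1.50490693  1.00250651  5.45727334] 0.0409633453202934
```

View pics/p11.png

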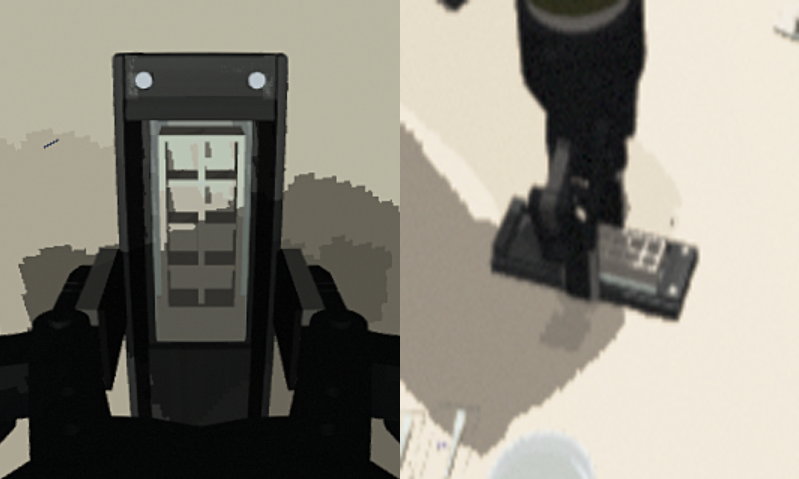

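>>> arm_command --steps "0 0 3 0; 0 0 10 0; 0 0 30 0; 0 0 60 0; 0 0 90 0; 0 0 90 0; 0 0 90 0"

```text
clock: 13.4
tcp_pos: [0.486, -0.3278, 0.0905]
orientation: [0.001, -0.642, 0.767, -0.003]
wrist_force: [0.2, 0.3, -3.8]
finger_gap: 0.0412
```

Run:
```python
from h import *
img=read_camera('wrist'); j=read_camera('side')
a=cv2.resize(img[120:440,160:480],(400,400)); b=cv2.resize(j[200:400,150:350],(400,400),interpolation=cv2.INTER_CUBIC)
save(np.hstack([a,b]),'p12')
s=get_state(); print(s['clock'],s['tcp_pos'],s['orientation'],s['wrist_force'],s['finger_gap'])
L=[]
m=camera_info('top'); t=read_camera('top'); save(cv2.resize(t[130:310,215:345],None,fx=4,fy=3.3,interpolation=cv2.INTER_CUBIC),'t12')
for u,v in [(233,286),(308,291)]: print(at('top',u,v,.03,m))
```

```text
13.5 [ 0.4856367  -0.32736573  0.08975964] [ 5.97398917e-04 -6.41982288e-01  7.66714702e-01 -2.63646096e-03] [-1.05475395 -0.09104762 -3.60743942] 0.04073573606889119
[0.45831315 0.25860374 0.03      ]
[0.45075951 0.0737028  0.03      ]
```

View pics/p12.png

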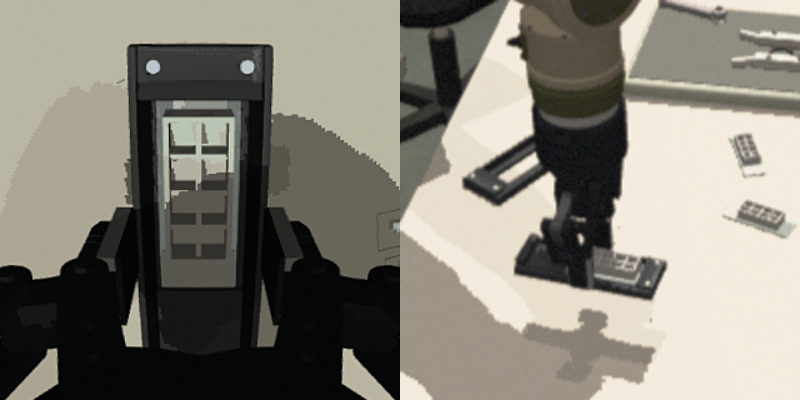

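View pics/t12.png

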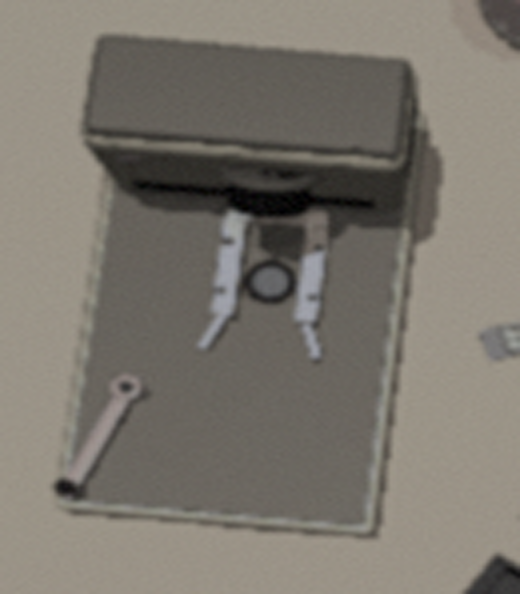

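>>> arm_command --steps "0 10 15 0; -2 40 30 0; -4 85 40 0.02; -6 135 40 0.03; -8 185 40 0.05; -10 235 40 0.06; -12 285 40 0.08; -14 335 40 0.09; -16 385 40 0.11; -16 430 40 0.12; -16 465 40 0.127; -16 482 40 0.127; -16 482 40 0.127; -16 482 40 0.127; -16 482 40 0.127"

```text
clock: 15.42
tcp_pos: [0.4708, 0.1007, 0.1298]
orientation: [-0.015, 0.714, -0.7, -0.013]
wrist_force: [-0.8, 0.2, -3.0]
finger_gap: 0.0409
```

Run:
```python
from h import *; import pickle
s=get_state(); print(s['clock'],s['tcp_pos'],s['orientation'],s['wrist_force'],s['finger_gap'])
i=camera_info('wrist'); img=read_camera('wrist'); save(img,'w13'); pickle.dump(i,open('i13.pkl','wb'))
yaw=-.05
save(grid(ortho('wrist',img,i,.60,.15,.03,w=.24,h=.26,s=.0004,yaw=yaw),.0004),'o13')
```

```text
15.425 [0.47077731 0.10065257 0.12975618] [-0.01486264  0.71395925 -0.69991081 -0.01289004] [-0.77395341  0.16737298 -3.04388301] 0.040861692056537016
```

View pics/w13.png

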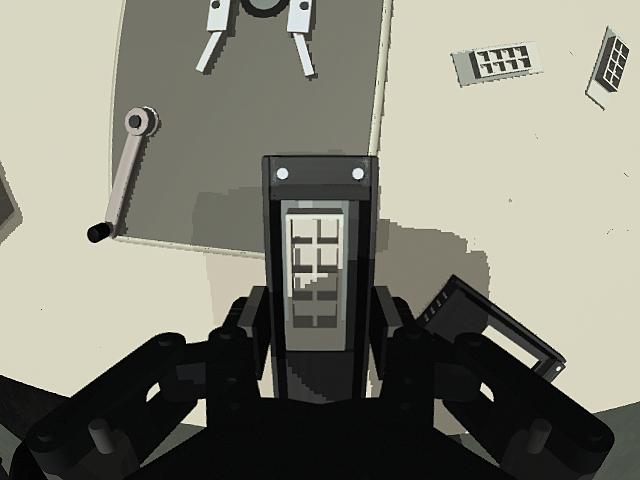

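View pics/o13.png

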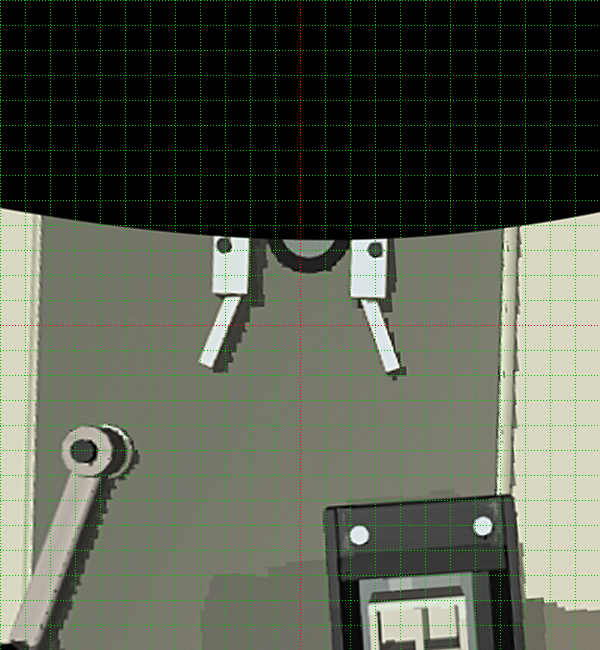

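>>> arm_command --steps "0 20 0 0; 0 40 0 0; 0 54 0 0; 0 54 0 0; 0 54 0 0; 0 54 0 0"

```text
clock: 16.23
tcp_pos: [0.4724, 0.126, 0.1298]
orientation: [-0.022, 0.727, -0.686, -0.022]
wrist_force: [-0.3, 0.4, -1.8]
finger_gap: 0.041
```

Run:
```python
from h import *; import pickle
s=get_state(); print(s['clock'],s['tcp_pos'],s['orientation'],s['wrist_force'],s['finger_gap'])
i=camera_info('wrist'); img=read_camera('wrist'); save(img,'w14'); pickle.dump(i,open('i14.pkl','wb'))
print(-np.array(i['R']).T@i['t'])
yaw=-.05
a=grid(ortho('wrist',img,i,.56,.15,.03,w=.15,h=.22,s=.0004,yaw=yaw),.0004)
b=grid(ortho('wrist',img,i,.56,.15,.044,w=.15,h=.22,s=.0004,yaw=yaw),.0004)
save(np.hstack([a,b]),'o14')
```

```text
16.225 [0.47235455 0.12595002 0.12978665] [-0.02222009  0.72719181 -0.68573605 -0.02155011] [-0.26534505  0.36813595 -1.84793886] 0.040963978882983594
[0.54296623 0.12182371 0.27229913]
```

View pics/w14.png

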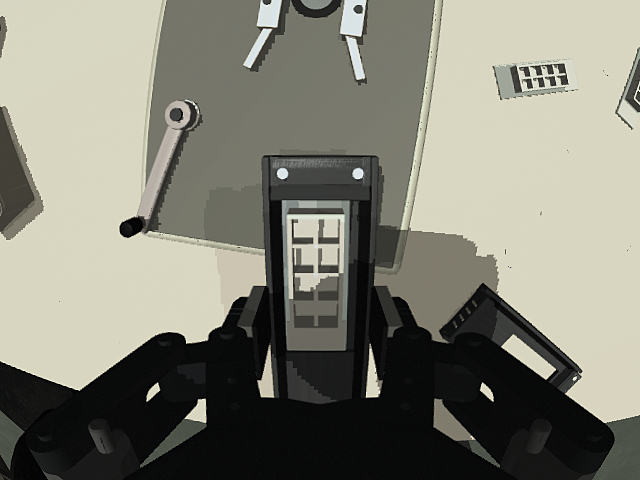

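View pics/o14.png

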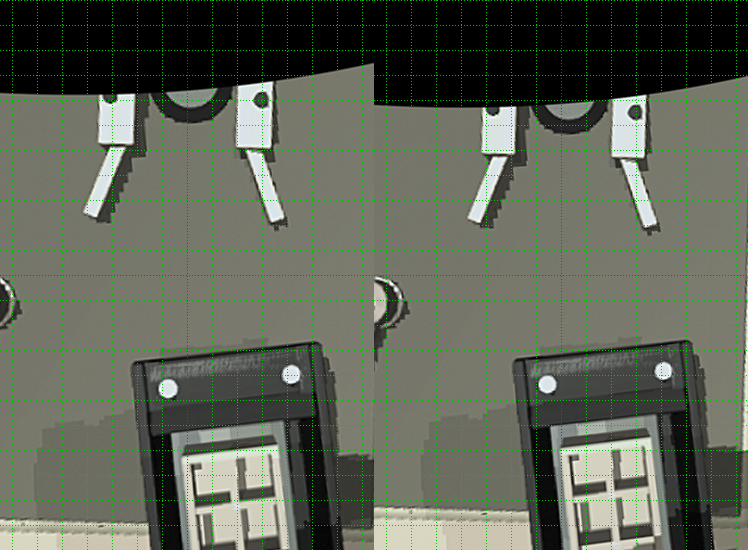

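Run:
```python
from h import *
s=get_state(); print(np.round(s['joint_pos'],3),np.round(s['qvel'],3),np.round(s['tau'],1),s['tcp_pos'],s['orientation'],s['wrist_force'])
```

```text
[ 0.058  0.197 -0.366  1.005  0.062  3.141] [-0.001  0.     0.001  0.001 -0.001  0.001] [  0.1 -40.4  28.6  -0.    0.3   0. ] [0.47236178 0.12593205 0.129792  ] [-0.02224435  0.72717059 -0.68575743 -0.02156077] [ 0.04058413 -0.0447206  -2.95671268]
```

Joint 6 has hit its limit at 3.141, which also left a slight tool tilt. I must go back to the free spot on the bench, set the carrier down, and regrasp with the hand turned by half a turn.

>>> arm_command --steps "0 -30 0 -0.05; 3 -80 0 -0.1; 8 -130 0 -0.15; 12 -180 0 -0.2; 16 -230 0 -0.21; 20 -280 0 -0.21; 22 -310 -10 -0.21; 22 -316 -20 -0.21; 22 -316 -30 -0.21; 22 -316 -30 -0.21; 22 -316 -30 -0.21"

```text
clock: 17.65
tcp_pos: [0.4944, -0.189, 0.1]
orientation: [0.024, -0.652, 0.758, 0.019]
wrist_force: [0.3, -0.1, -2.6]
finger_gap: 0.0409
```

Run:
```python
from h import *
s=get_state(); print(s['clock'],np.round(s['joint_pos'],3),s['tcp_pos'],s['orientation'],s['wrist_force'],s['finger_gap'])
from scipy.spatial.transform import Rotation as Rn
q=s['orientation']; print(Rn.from_quat([q[1],q[2],q[3],q[0]]).as_matrix().round(4))
img=read_camera('wrist'); j=read_camera('side')
a=cv2.resize(img[60:440,130:510],(400,400)); b=cv2.resize(j[170:400,200:430],(400,400),interpolation=cv2.INTER_CUBIC)
save(np.hstack([a,b]),'p15')
```

```text
17.65 [-0.55   0.315 -0.287  0.991  0.058  2.741] [ 0.49438487 -0.18897177  0.09996808] [ 0.02441871 -0.65186514  0.75769737  0.01924213] [ 0.27979288 -0.07710869 -2.579114  ] 0.040856032633598334
[[-0.149  -0.9888  0.0119]
 [-0.9869  0.1494  0.061 ]
 [-0.0621 -0.0027 -0.9981]]
```

View pics/p15.png

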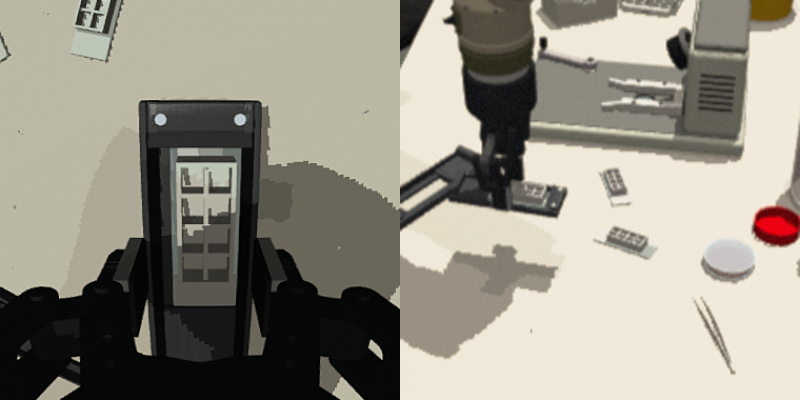

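>>> arm_command --steps "0 0 -40 0; 0 0 -75 0; 0 0 -88 0; 0 0 -94 0; 0 0 -98 0; 0 0 -98 0; 0 0 -98 0"

```text
clock: 18.62
tcp_pos: [0.4953, -0.1897, 0.0031]
orientation: [0.025, -0.652, 0.758, 0.018]
wrist_force: [0.4, 0.5, -4.0]
finger_gap: 0.0408
```

>>> arm_command --steps "0 0 0 0; 0 0 0 0; 0 0 0 0; 0 0 15 0; 0 0 50 0; 0 0 100 0; 0 0 120 0" --fingers 0.4

```text
clock: 19.5
tcp_pos: [0.4969, -0.1907, 0.1273]
orientation: [0.026, -0.652, 0.758, 0.016]
wrist_force: [0.6, -0.1, -0.5]
finger_gap: 0.0598
```

```bash
cat > js.py <<'E'
from h import *
from scipy.spatial.transform import Rotation as Rn
s=get_state(); q=s['orientation']; M=Rn.from_quat([q[1],q[2],q[3],q[0]]).as_matrix()
print(s['clock'],'j',np.round(s['joint_pos'],3),'tcp',np.round(s['tcp_pos'],4),'F',np.round(s['wrist_force'],1),'gap',round(s['finger_gap'],4))
print('tool z',M[:,2].round(4),'jaw x',M[:,0].round(4),'lean in tool: x',M[2,0].round(4),'y',M[2,1].round(4),'fwd yaw',round(np.arctan2(M[1,0],M[0,0])+np.pi/2,4))
E
python3 js.py
python3 - <<'E'
from h import *
i=camera_info('wrist'); img=read_camera('wrist'); j=read_camera('side'); yaw=-.15
a=grid(ortho('wrist',img,i,.495,-.19,.009,w=.08,h=.15,s=.0003,yaw=yaw),.0003); b=cv2.resize(j[220:320,230:350],(480,400),interpolation=cv2.INTER_CUBIC)
save(np.hstack([a,cv2.copyMakeBorder(b,0,100,0,0,0)]),'p16')
E
```

```text
19.5 j [-0.551  0.292 -0.247  1.046  0.058  2.74 ] tcp [ 0.4969 -0.1907  0.1273] F [ 0.6 -0.1 -0.5] gap 0.0598
tool z [ 0.0186  0.0569 -0.9982] jaw x [-0.1487 -0.9871 -0.059 ] lean in tool: x -0.059 y -0.0099 fwd yaw -0.1496
```

View pics/p16.png

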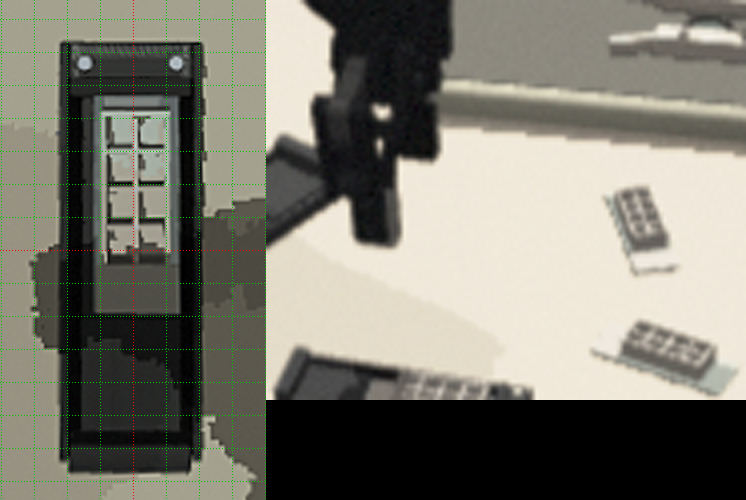

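Carrier set down flat with the slide still home in it. Meanwhile I refine the imager pose from the two saved pictures.

Run:
```python
from h import *; import pickle
yaw=-.08
o=[]
for n in ('13','14'):
    i=pickle.load(open(f'i{n}.pkl','rb')); img=cv2.imread(f'pics/w{n}.png')[:,:,::-1].copy()
    o.append(grid(ortho('wrist',img,i,.59,.15,.044,w=.098,h=.10,s=.00025,yaw=yaw)))
save(np.hstack(o),'o17')
i=pickle.load(open('i13.pkl','rb')); img=cv2.imread('pics/w13.png')[:,:,::-1].copy()
save(grid(ortho('wrist',img,i,.54,.20,.048,w=.20,h=.20,s=.0004,yaw=yaw),.0004),'o17b')
```

```text
(no output)
```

View pics/o17.png

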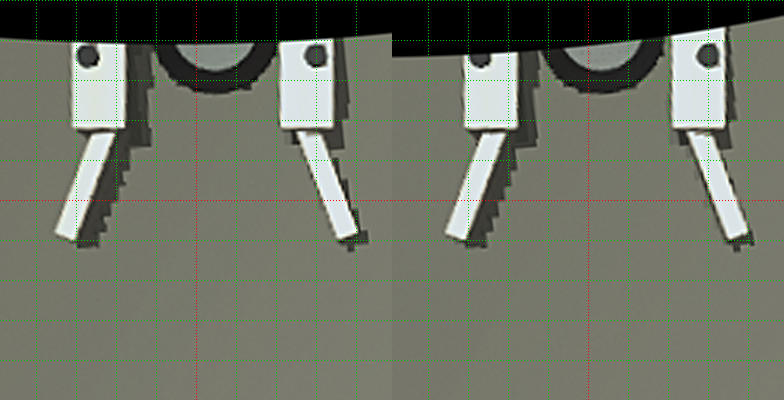

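View pics/o17b.png

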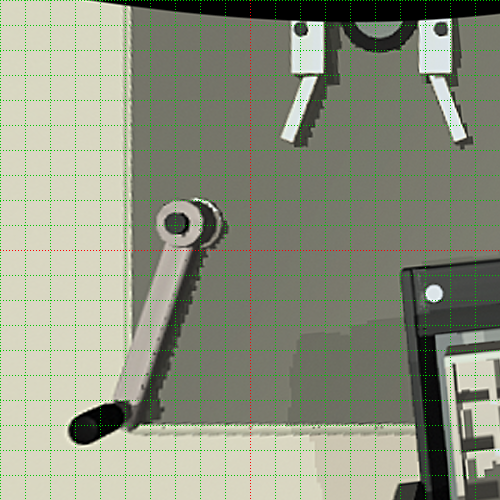

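>>> arm_command --steps "0 0 0 0.18; 0 0 0 0.36; 0 0 0 0.54; 0 0 0 0.72; 0 0 0 0.9; 0 0 0 1.08; 0 0 0 1.26; 0 0 0 1.44; 0 0 0 1.62; 0 0 0 1.8; 0 0 0 1.98; 0 0 0 2.16; 0 0 0 2.34; 0 0 0 2.52; 0 0 0 2.7; 0 0 0 2.88; 0 0 0 3.06; 0 0 0 3.14; 0 0 0 3.14; 0 0 0 3.14"

```text
clock: 22.1
tcp_pos: [0.4969, -0.1907, 0.1264]
orientation: [0.015, 0.759, 0.651, -0.026]
wrist_force: [-0.2, -0.1, -0.2]
finger_gap: 0.0598
```

```bash
python3 js.py
python3 - <<'E'
from h import *
i=camera_info('wrist'); img=read_camera('wrist'); save(img,'w18'); yaw=-.15
a=[grid(ortho('wrist',img,i,.494,-.19,z,w=.08,h=.15,s=.0003,yaw=yaw),.0003) for z in (.009,.014)]
save(np.hstack(a),'o18')
E
```

```text
22.1 j [-0.484  0.285 -0.258  1.019 -0.059 -0.331] tcp [ 0.4969 -0.1907  0.1264] F [-0.2 -0.1 -0.2] gap 0.0598
tool z [-0.0205 -0.0558 -0.9982] jaw x [ 0.1516  0.9867 -0.0583] lean in tool: x -0.0583 y -0.0117 fwd yaw 2.9892
```

View pics/o18.png

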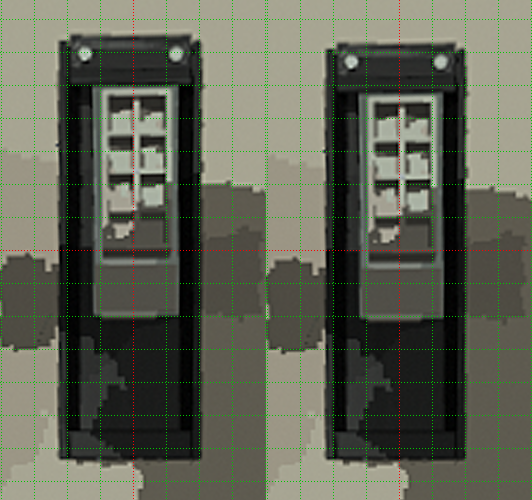

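>>> arm_command --steps "-2.9 1.5 -40 0; -2.9 1.5 -80 0; -2.9 1.5 -105 0; -2.9 1.5 -117 0; -2.9 1.5 -124 0; -2.9 1.5 -124 0; -2.9 1.5 -124 0"

```text
clock: 23.02
tcp_pos: [0.4949, -0.1897, 0.0035]
orientation: [0.015, 0.759, 0.651, -0.026]
wrist_force: [-0.1, -1.0, -0.6]
finger_gap: 0.06
```

>>> arm_command --steps "0 0 0 0; 0 0 0 0; 0 0 0 0; 0 0 0 0; 0 0 0 0" --fingers -1 --newtons 50

```text
clock: 23.65
tcp_pos: [0.4955, -0.1897, 0.0047]
orientation: [0.016, 0.759, 0.651, -0.025]
wrist_force: [-1.7, 1.8, 6.5]
finger_gap: 0.0401
```

```bash
python3 js.py
```

```text
23.65 j [-0.484  0.406 -0.425  0.729 -0.058 -0.332] tcp [ 0.4955 -0.1897  0.0047] F [-1.7  1.8  6.5] gap 0.0401
tool z [-0.017  -0.057  -0.9982] jaw x [ 0.1513  0.9867 -0.0589] lean in tool: x -0.0589 y -0.0082 fwd yaw 2.9894
```

>>> arm_command --steps "0 0 5 0; 0 0 15 0; 0 0 30 0; 0 0 30 0; 0 0 30 0"

```text
clock: 24.28
tcp_pos: [0.4956, -0.1897, 0.0349]
orientation: [0.016, 0.759, 0.651, -0.025]
wrist_force: [-0.2, 0.6, -3.3]
finger_gap: 0.0403
```

```bash
python3 js.py
python3 - <<'E'
from h import *
img=read_camera('wrist'); j=read_camera('side')
a=cv2.resize(img[60:440,130:510],(400,400)); b=cv2.resize(j[200:360,230:390],(400,400),interpolation=cv2.INTER_CUBIC)
save(np.hstack([a,b]),'p19')
E
```

```text
24.275 j [-0.484  0.368 -0.392  0.799 -0.058 -0.331] tcp [ 0.4956 -0.1897  0.0349] F [-0.2  0.6 -3.3] gap 0.0403
tool z [-0.0167 -0.0571 -0.9982] jaw x [ 0.1514  0.9867 -0.059 ] lean in tool: x -0.059 y -0.0078 fwd yaw 2.9893
```

View pics/p19.png

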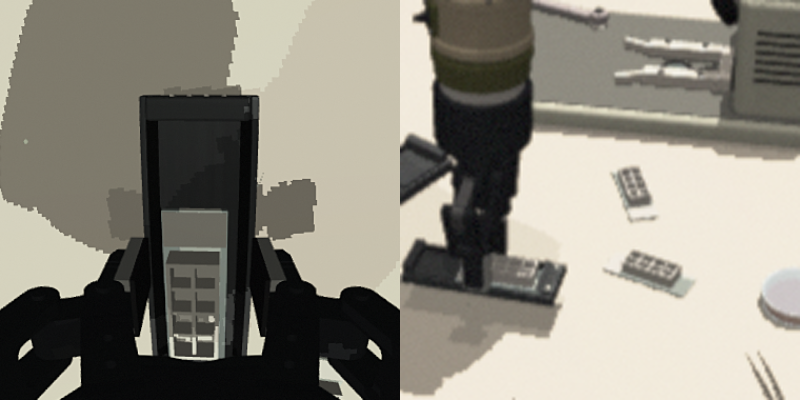

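>>> arm_command --steps "0 10 30 0; 3 35 60 0; 6 75 80 0.02; 10 120 80 0.03; 15 165 80 0.04; 20 210 80 0.05; 25 255 80 0.06; 30 295 80 0.072; 32 325 80 0.072; 32 343 80 0.072; 32 343 80 0.072; 32 343 80 0.072; 32 343 80 0.072"

```text
clock: 26.0
tcp_pos: [0.5272, 0.1524, 0.1143]
orientation: [0.017, 0.735, 0.677, -0.025]
wrist_force: [0.2, -0.2, -2.9]
finger_gap: 0.0402
```

```bash
python3 js.py
python3 - <<'E'
from h import *; import pickle
i=camera_info('wrist'); img=read_camera('wrist'); save(img,'w20'); pickle.dump(i,open('i20.pkl','wb'))
j=read_camera('side'); save(cv2.resize(j[140:300,230:430],(800,600),interpolation=cv2.INTER_CUBIC),'s20')
E
```

```text
26.0 j [ 0.166  0.348 -0.2    1.045 -0.055  0.248] tcp [0.5272 0.1524 0.1143] F [ 0.2 -0.2 -2.9] gap 0.0402
tool z [-0.0138 -0.0581 -0.9982] jaw x [ 0.0814  0.9949 -0.059 ] lean in tool: x -0.059 y -0.0091 fwd yaw 3.06
```

View pics/w20.png

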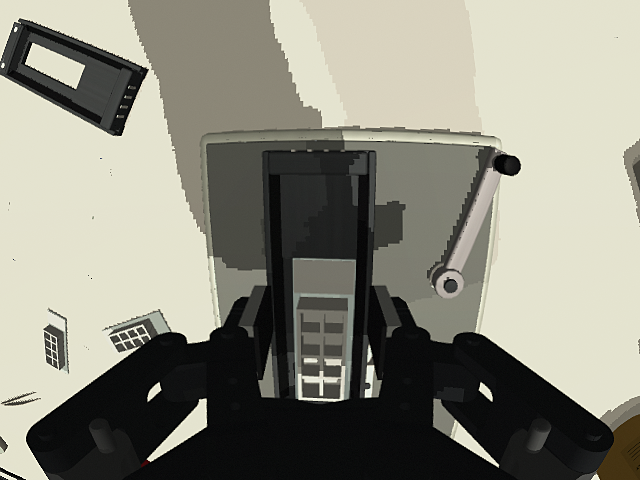

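View pics/s20.png

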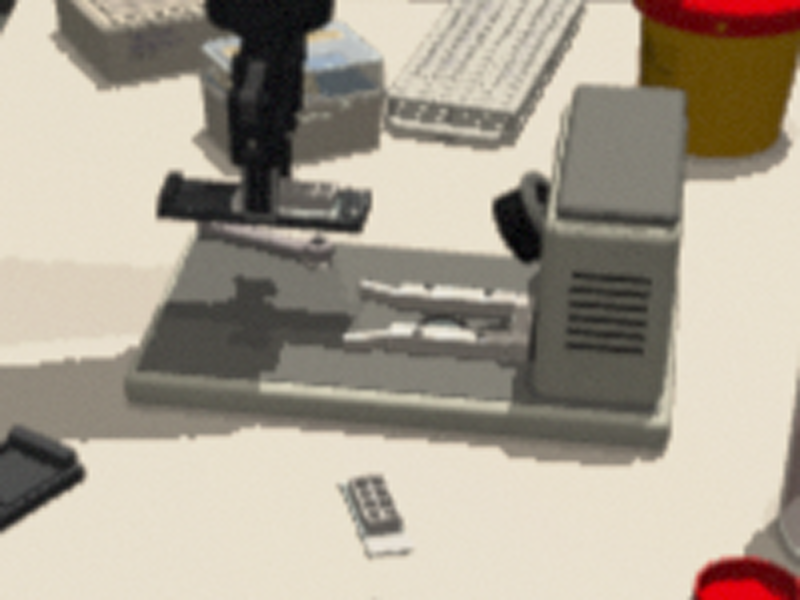

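>>> arm_command --steps "0 1 -30 0; 0 1 -60 0; 0 1 -70 0; 0 1 -75 0; 0 1 -78.5 0; 0 1 -78.5 0; 0 1 -78.5 0"

```text
clock: 26.98
tcp_pos: [0.5278, 0.1537, 0.0366]
orientation: [0.017, 0.735, 0.677, -0.024]
wrist_force: [-0.2, 0.1, -3.2]
finger_gap: 0.0401
```

```bash
python3 js.py
python3 - <<'E'
from h import *; import pickle
i=camera_info('wrist'); img=read_camera('wrist'); save(img,'w21'); pickle.dump(i,open('i21.pkl','wb'))
a=grid(ortho('wrist',img,i,.54,.152,.039,w=.14,h=.2,s=.0004,yaw=-.08),.0004)
j=read_camera('side'); b=cv2.resize(j[160:260,250:370],(440,500),interpolation=cv2.INTER_CUBIC)
save(np.hstack([a,b]),'p21')
E
```

```text
26.975 j [ 0.168  0.421 -0.303  0.869 -0.055  0.25 ] tcp [0.5278 0.1537 0.0366] F [-0.2  0.1 -3.2] gap 0.0401
tool z [-0.0124 -0.0577 -0.9983] jaw x [ 0.0814  0.995  -0.0585] lean in tool: x -0.0585 y -0.0077 fwd yaw 3.06
```

View pics/p21.png

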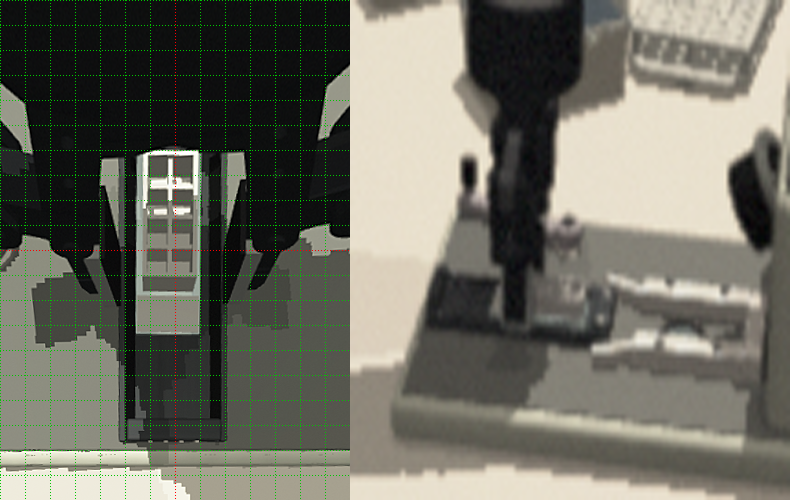

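>>> arm_command --steps "0 0 -2 0; 0 0 -3.5 0; 0 0 -3.5 0"

```text
clock: 27.45
tcp_pos: [0.528, 0.1538, 0.0347]
orientation: [0.017, 0.735, 0.677, -0.024]
wrist_force: [-4.1, -0.9, 10.1]
finger_gap: 0.0403
```

>>> arm_command --steps "0 0 0 0; 0 0 0 0; 0 0 0 0; 0 0 10 0; 0 0 40 0; 0 0 60 0; 0 0 60 0" --fingers 0.3

```text
clock: 28.32
tcp_pos: [0.5296, 0.1541, 0.0968]
orientation: [0.019, 0.735, 0.677, -0.022]
wrist_force: [0.3, -0.1, -0.5]
finger_gap: 0.0555
```

```bash
python3 js.py
python3 - <<'E'
from h import *; import pickle
i=camera_info('wrist'); img=read_camera('wrist'); save(img,'w22'); pickle.dump(i,open('i22.pkl','wb'))
a=grid(ortho('wrist',img,i,.54,.152,.039,w=.14,h=.2,s=.0004,yaw=-.08),.0004)
j=read_camera('side'); b=cv2.resize(j[160:260,250:370],(440,500),interpolation=cv2.INTER_CUBIC)
save(np.hstack([a,b]),'p22')
E
```

```text
28.325 j [ 0.168  0.362 -0.226  0.999 -0.055  0.25 ] tcp [0.5296 0.1541 0.0968] F [ 0.3 -0.1 -0.5] gap 0.0555
tool z [-0.0071 -0.0572 -0.9983] jaw x [ 0.0814  0.995  -0.0575] lean in tool: x -0.0575 y -0.0024 fwd yaw 3.06
```

View pics/p22.png

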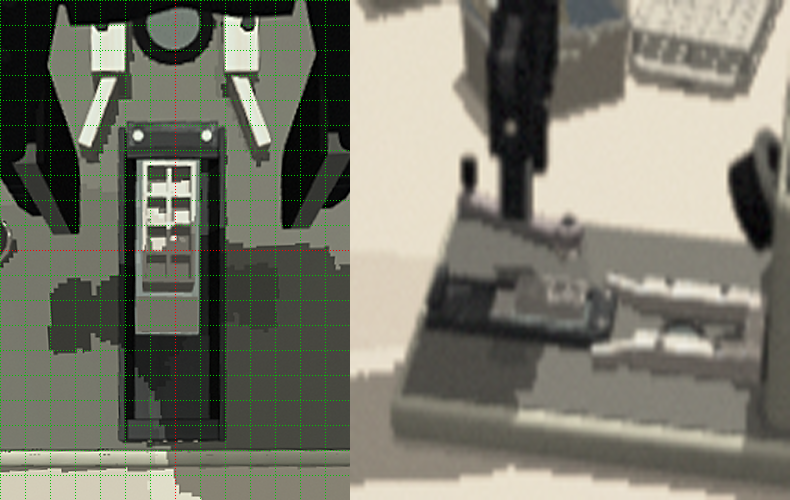

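>>> arm_command --steps "-30 2 0 0; -60 4 0 0; -81.7 5.6 0 0; -81.7 5.6 -10 0; -81.7 5.6 -35 0; -81.7 5.6 -52 0; -81.7 5.6 -59.5 0; -81.7 5.6 -59.5 0; -81.7 5.6 -59.5 0" --fingers -1

```text
clock: 29.55
tcp_pos: [0.4469, 0.1594, 0.0354]
orientation: [0.018, 0.735, 0.677, -0.023]
wrist_force: [-0.2, 0.3, -0.0]
finger_gap: 0.0002
```

```bash
python3 js.py
python3 - <<'E'
from h import *; import pickle
i=camera_info('wrist'); img=read_camera('wrist')
j=read_camera('side'); b=cv2.resize(j[160:260,230:350],(400,400),interpolation=cv2.INTER_CUBIC)
save(np.hstack([cv2.resize(img[160:480,160:480],(400,400)),b]),'p23')
E
```

```text
29.55 j [ 0.208  0.3   -0.494  0.799 -0.054  0.29 ] tcp [0.4469 0.1594 0.0354] F [-0.2  0.3 -0. ] gap 0.0002
tool z [-0.0104 -0.0577 -0.9983] jaw x [ 0.0813  0.995  -0.0583] lean in tool: x -0.0583 y -0.0056 fwd yaw 3.0601
```

View pics/p23.png

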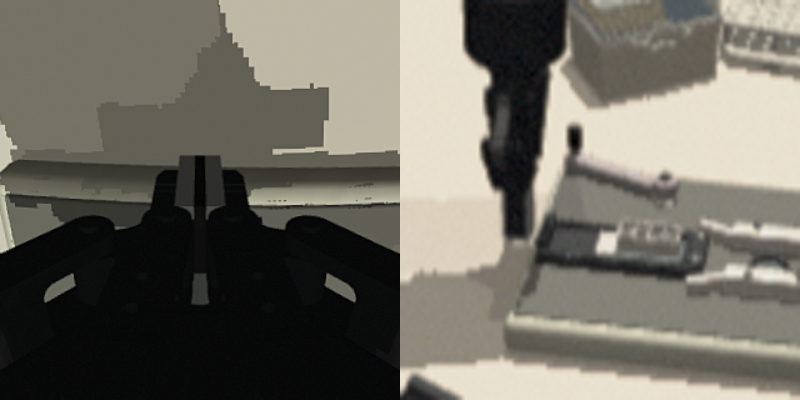

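>>> arm_command --steps "6 -0.5 1 0; 13 -1 1 0; 20 -1.6 1 0; 27 -2.2 1 0; 34 -2.7 1 0; 41 -3.3 1 0; 48 -3.8 1 0; 55 -4.4 1 0; 62 -5 1 0; 69 -5.5 1 0; 75 -6 1 0; 80 -6.4 1 0; 85 -6.8 1 0; 85 -6.8 1 0"

```text
clock: 31.4
tcp_pos: [0.5328, 0.1526, 0.0368]
orientation: [0.018, 0.735, 0.677, -0.023]
wrist_force: [-0.7, 0.8, -0.2]
finger_gap: -0.0
```

```bash
cat > dk.py <<'E'
from h import *; import sys
i=camera_info('wrist'); img=read_camera('wrist')
a=grid(ortho('wrist',img,i,.60,.148,.039,w=.14,h=.24,s=.0004,yaw=-.08),.0004)
j=read_camera('side'); b=cv2.resize(j[160:260,260:400],(440,600),interpolation=cv2.INTER_CUBIC)
save(np.hstack([a,b]),sys.argv[1])
E
python3 js.py; python3 dk.py p24
```

```text
31.4 j [ 0.164  0.426 -0.295  0.868 -0.055  0.247] tcp [0.5328 0.1526 0.0368] F [-0.7  0.8 -0.2] gap -0.0
tool z [-0.0087 -0.0575 -0.9983] jaw x [ 0.0815  0.995  -0.0581] lean in tool: x -0.0581 y -0.0039 fwd yaw 3.0599
```

View pics/p24.png

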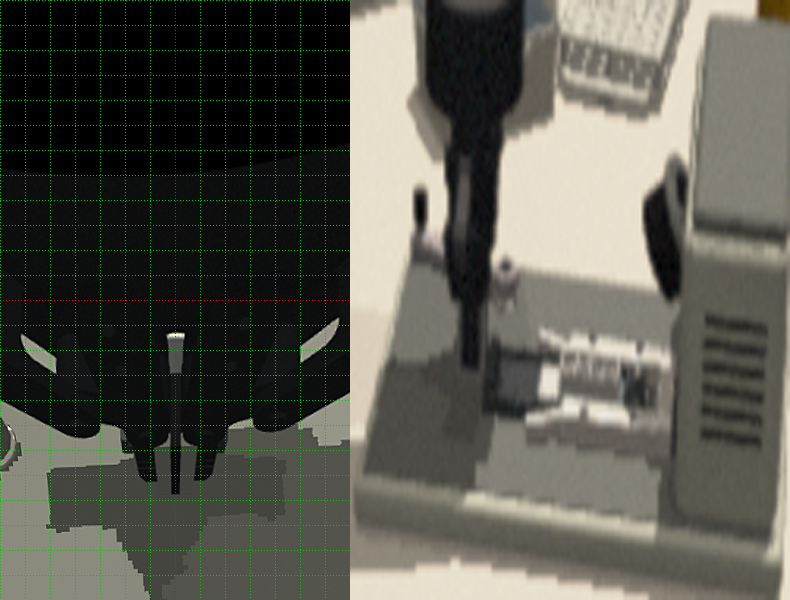

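>>> arm_command --steps "2 -0.2 0 0; 4 -0.3 0 0; 6 -0.5 0 0; 8 -0.6 0 0; 10 -0.8 0 0; 11 -0.9 0 0; 12 -1 0 0; 13 -1 0 0; 13 -1 0 0"

```text
clock: 32.62
tcp_pos: [0.5439, 0.1517, 0.0367]
orientation: [0.017, 0.735, 0.677, -0.024]
wrist_force: [-5.1, 0.4, 4.2]
finger_gap: 0.0
```

```bash
python3 js.py; python3 dk.py p25
```

```text
32.625 j [ 0.159  0.445 -0.264  0.882 -0.055  0.241] tcp [0.5439 0.1517 0.0367] F [-5.1  0.4  4.2] gap 0.0
tool z [-0.0116 -0.0576 -0.9983] jaw x [ 0.081   0.995  -0.0583] lean in tool: x -0.0583 y -0.0068 fwd yaw 3.0604
```

View pics/p25.png

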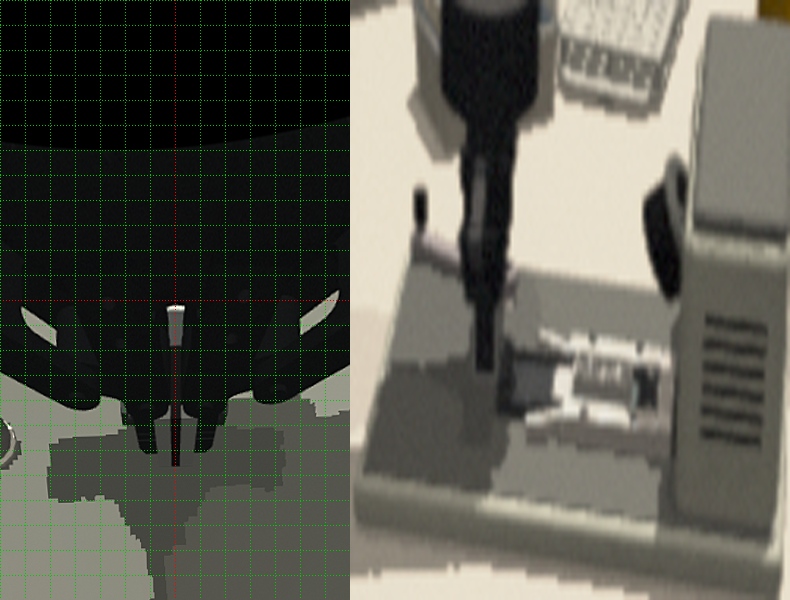

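>>> arm_command --steps "2 -0.2 0 0; 4 -0.3 0 0; 4 -0.3 0 0"

```text
clock: 33.1
tcp_pos: [0.544, 0.1516, 0.0364]
orientation: [0.015, 0.735, 0.678, -0.026]
wrist_force: [-12.3, 1.3, 9.5]
finger_gap: 0.0002
```

```bash
python3 js.py
```

```text
33.1 j [ 0.159  0.45  -0.257  0.892 -0.054  0.24 ] tcp [0.544  0.1516 0.0364] F [-12.3   1.3   9.5] gap 0.0002
tool z [-0.0185 -0.0574 -0.9982] jaw x [ 0.0798  0.9951 -0.0587] lean in tool: x -0.0587 y -0.0138 fwd yaw 3.0616
```

>>> arm_command --steps "-8 0.6 0 0; -14 1 15 0; -20 20 60 0; -20 50 100 0; -14 68 115 0; -14 68 115 0; -14 68 115 0" --fingers 0

```text
clock: 33.98
tcp_pos: [0.5296, 0.2191, 0.1511]
orientation: [0.015, 0.735, 0.678, -0.027]
wrist_force: [0.1, 0.0, -0.4]
finger_gap: 0.0425
```

```bash
python3 js.py
python3 - <<'E'
from h import *; import pickle
i=camera_info('wrist'); img=read_camera('wrist'); save(img,'w26'); pickle.dump(i,open('i26.pkl','wb'))
a=grid(ortho('wrist',img,i,.52,.21,.0545,w=.18,h=.2,s=.00035,yaw=-.08),.00035)
save(a,'o26')
print(i['R'], -np.array(i['R']).T@i['t'])
E
```

```text
33.975 j [ 0.279  0.376 -0.065  1.164 -0.05   0.36 ] tcp [0.5296 0.2191 0.1511] F [ 0.1  0.  -0.4] gap 0.0425
tool z [-0.0188 -0.0579 -0.9981] jaw x [ 0.0798  0.9951 -0.0592] lean in tool: x -0.0592 y -0.0141 fwd yaw 3.0615
[[ 0.07969283  0.99505282 -0.05932058]
 [ 0.96270911 -0.06139495  0.26348021]
 [ 0.25853474 -0.07810595 -0.96283916]] [0.46215173 0.23363113 0.29440513]
```

View pics/w26.png

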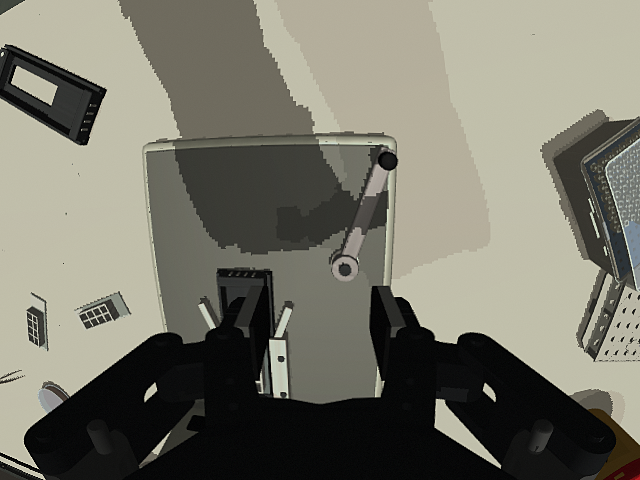

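View pics/o26.png

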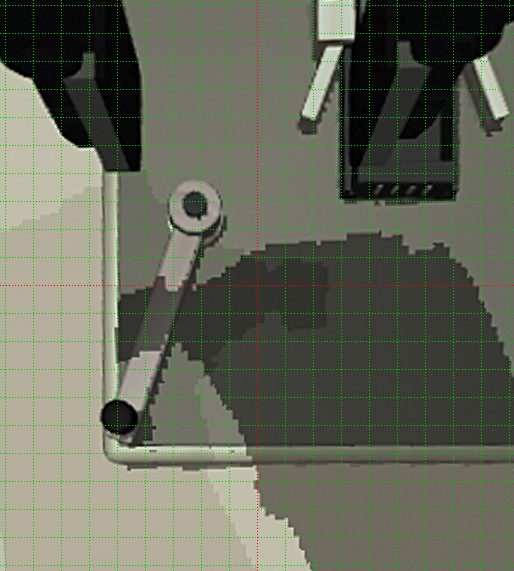

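>>> arm_command --steps "-25 20 -20 0; -51.6 43.4 -40 0; -51.6 43.4 -60 0; -51.6 43.4 -85 0; -51.6 43.4 -101 0; -51.6 43.4 -101 0; -51.6 43.4 -101 0"

```text
clock: 34.9
tcp_pos: [0.4781, 0.262, 0.0501]
orientation: [0.015, 0.735, 0.677, -0.027]
wrist_force: [0.3, 0.6, 0.5]
finger_gap: 0.0427
```

```bash
python3 js.py
python3 - <<'E'
from h import *
img=read_camera('wrist')
j=read_camera('side'); b=cv2.resize(j[140:260,230:370],(400,400),interpolation=cv2.INTER_CUBIC)
save(np.hstack([cv2.resize(img[160:400,200:440],(400,400)),b]),'p27')
E
```

```text
34.9 j [ 0.38   0.412 -0.279  0.919 -0.047  0.462] tcp [0.4781 0.262  0.0501] F [0.3 0.6 0.5] gap 0.0427
tool z [-0.0194 -0.0578 -0.9981] jaw x [ 0.0809  0.995  -0.0592] lean in tool: x -0.0592 y -0.0147 fwd yaw 3.0605
```

View pics/p27.png

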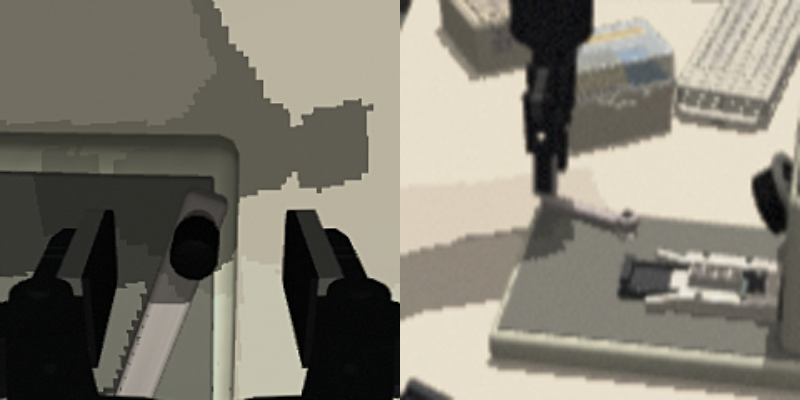

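>>> arm_command --steps "-3 0 0 0; -3 0 0 0; -3 0 0 0; -3 0 0 0; -3 0 0 0" --fingers -1 --newtons 20

```text
clock: 35.62
tcp_pos: [0.4757, 0.2625, 0.0511]
orientation: [0.015, 0.735, 0.678, -0.026]
wrist_force: [-0.5, 0.3, 5.1]
finger_gap: 0.0106
```

```bash
python3 js.py
python3 - <<'E'
import numpy as np
P=np.array([.552,.2295]); d0=np.deg2rad(160)-.08
K0=P+.082*np.array([np.cos(d0),np.sin(d0)]); print(K0)
for a in np.arange(0.1,1.96,.1): 
    K=P+.082*np.array([np.cos(d0+a),np.sin(d0+a)]); print(round(a,2),((K-K0)*1000).round(1))
E
```

```text
35.625 j [ 0.382  0.407 -0.285  0.917 -0.046  0.464] tcp [0.4757 0.2625 0.0511] F [-0.5  0.3  5.1] gap 0.0106
tool z [-0.0178 -0.057  -0.9982] jaw x [ 0.0806  0.995  -0.0583] lean in tool: x -0.0583 y -0.0131 fwd yaw 3.0608
[0.47743291 0.26361376]
0.1 [-3.  -7.6]
0.2 [ -5.3 -15.5]
0.3 [ -6.8 -23.6]
0.4 [ -7.4 -31.7]
0.5 [ -7.2 -39.9]
0.6 [ -6.2 -48.1]
0.7 [ -4.4 -56.1]
0.8 [ -1.9 -63.8]
0.9 [  1.5 -71.3]
1.0 [  5.6 -78.4]
1.1 [ 10.3 -85.1]
1.2 [ 15.8 -91.3]
1.3 [ 21.7 -96.8]
1.4 [  28.3 -101.8]
1.5 [  35.3 -106.1]
1.6 [  42.6 -109.6]
1.7 [  50.3 -112.5]
1.8 [  58.3 -114.5]
1.9 [  66.4 -115.7]
```

>>> arm_command --steps "-3 -7.6 0 0; -5.3 -15.5 0 0; -6.8 -23.6 0 0; -7.4 -31.7 0 0; -7.2 -39.9 0 0; -6.2 -48.1 0 0; -4.4 -56.1 0 0; -1.9 -63.8 0 0; 1.5 -71.3 0 0; 5.6 -78.4 0 0; 10.3 -85.1 0 0; 15.8 -91.3 0 0; 21.7 -96.8 0 0; 28.3 -101.8 0 0; 28.3 -101.8 0 0"

```text
clock: 37.5
tcp_pos: [0.505, 0.1604, 0.0512]
orientation: [0.015, 0.735, 0.677, -0.025]
wrist_force: [3.5, 2.7, 1.9]
finger_gap: 0.011
```

```bash
python3 js.py
python3 - <<'E'
from h import *
img=read_camera('wrist')
j=read_camera('side'); b=cv2.resize(j[140:260,230:370],(400,400),interpolation=cv2.INTER_CUBIC)
save(np.hstack([cv2.resize(img[100:420,160:480],(400,400)),b]),'p28')
E
```

```text
37.5 j [ 0.186  0.376 -0.331  0.89  -0.053  0.269] tcp [0.505  0.1604 0.0512] F [3.5 2.7 1.9] gap 0.011
tool z [-0.0167 -0.0567 -0.9983] jaw x [ 0.0814  0.995  -0.0578] lean in tool: x -0.0578 y -0.012 fwd yaw 3.06
```

View pics/p28.png

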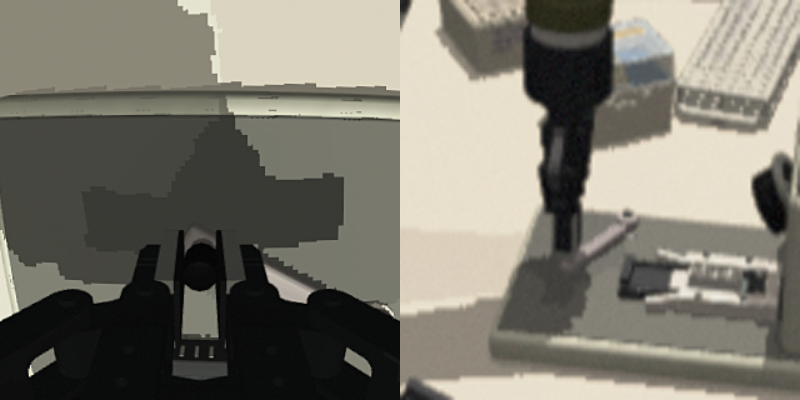

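>>> arm_command --steps "7 -4.3 1 0; 14.3 -7.8 1 0; 22 -10.7 1 0; 30 -12.7 1 0; 38.1 -13.9 1 0; 41 -14.1 1 0; 43 -14.1 1 0; 43 -14.1 1 0"

```text
clock: 38.6
tcp_pos: [0.5434, 0.1469, 0.0512]
orientation: [0.012, 0.735, 0.678, -0.028]
wrist_force: [-7.1, 4.9, 5.9]
finger_gap: 0.0108
```

```bash
python3 js.py
python3 - <<'E'
from h import *
img=read_camera('wrist')
j=read_camera('side'); b=cv2.resize(j[140:260,230:370],(400,400),interpolation=cv2.INTER_CUBIC)
save(np.hstack([cv2.resize(img[100:420,160:480],(400,400)),b]),'p29')
E
```

```text
38.6 j [ 0.149  0.436 -0.237  0.931 -0.051  0.231] tcp [0.5434 0.1469 0.0512] F [-7.1  4.9  5.9] gap 0.0108
tool z [-0.0253 -0.0558 -0.9981] jaw x [ 0.0798  0.9951 -0.0577] lean in tool: x -0.0577 y -0.0207 fwd yaw 3.0616
```

View pics/p29.png

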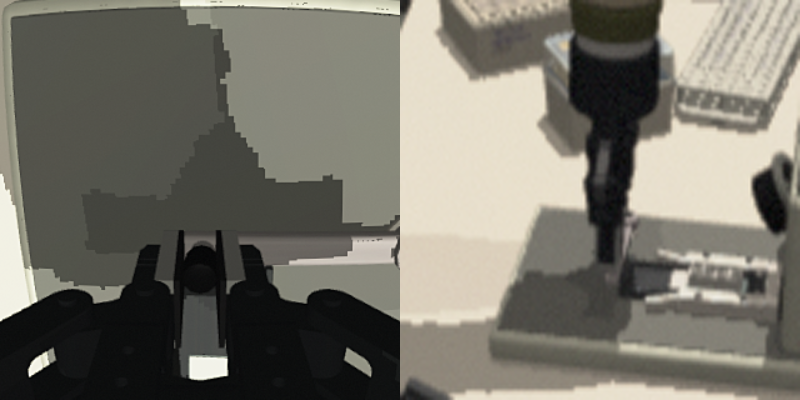

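>>> arm_command --steps "3 0 0 0; 4 -2 0 0; 4 -2 0 0"

```text
clock: 39.08
tcp_pos: [0.5434, 0.1468, 0.051]
orientation: [0.008, 0.734, 0.679, -0.029]
wrist_force: [-7.6, 9.9, 10.1]
finger_gap: 0.0107
```

>>> arm_command --steps "0 0 0 0; 0 0 0 0; 0 0 2 0; -2 0 20 0; -5 0 60 0; -15 0 100 0; -15 0 110 0; -15 0 110 0" --fingers -0.3

```text
clock: 40.08
tcp_pos: [0.529, 0.1466, 0.1613]
orientation: [0.009, 0.734, 0.678, -0.029]
wrist_force: [-0.3, 0.2, -0.2]
finger_gap: 0.0298
```

```bash
python3 js.py
python3 - <<'E'
from h import *
i=camera_info('wrist'); img=read_camera('wrist'); save(img,'w30')
a=grid(ortho('wrist',img,i,.56,.17,.041,w=.16,h=.2,s=.0004,yaw=-.08),.0004)
j=read_camera('side'); b=cv2.resize(j[160:260,250:370],(400,500),interpolation=cv2.INTER_CUBIC)
save(np.hstack([a,b]),'p30')
E
```

```text
40.075 j [ 0.15   0.328 -0.108  1.173 -0.047  0.23 ] tcp [0.529  0.1466 0.1613] F [-0.3  0.2 -0.2] gap 0.0298
tool z [-0.0308 -0.052  -0.9982] jaw x [ 0.0779  0.9955 -0.0542] lean in tool: x -0.0542 y -0.0266 fwd yaw 3.0635
```

View pics/p30.png

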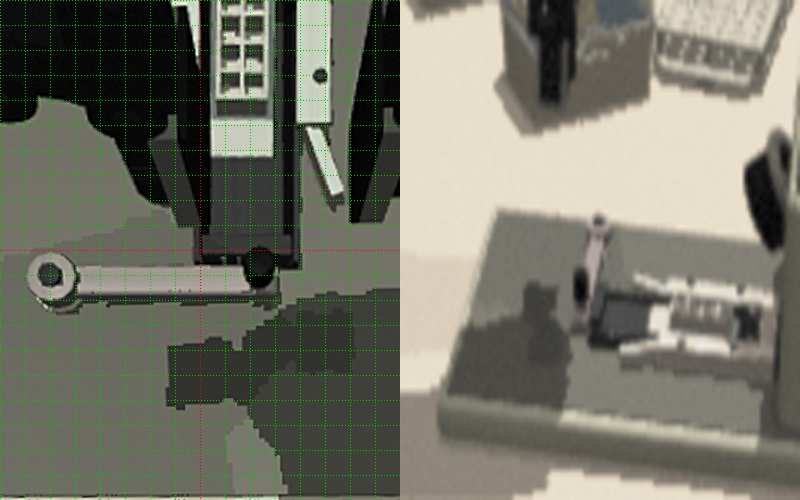

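>>> arm_command --steps "-40 -30 20 0; -60 -80 30 0; -70 -130 30 0; -70 -180 30 0; -70 -230 30 0; -70 -270 30 0; -70 -270 30 0; -70 -270 30 0"

```text
clock: 41.18
tcp_pos: [0.4571, -0.1231, 0.1883]
orientation: [0.006, 0.734, 0.678, -0.031]
wrist_force: [-0.5, 0.1, -1.0]
finger_gap: 0.0298
```

```bash
python3 js.py
python3 - <<'E'
from h import *
it=camera_info('top'); t=read_camera('top'); 
a=ortho('top',t,it,.59,.16,.041,w=.2,h=.25,s=.0005,yaw=-.08); a=grid(a,.0005)
j=read_camera('side'); b=cv2.resize(j[180:260,280:400],(400,500),interpolation=cv2.INTER_CUBIC)
save(np.hstack([a,b]),'p31'); save(t,'t31')
E
```

```text
41.175 j [-0.394  0.154 -0.269  1.163 -0.061 -0.314] tcp [ 0.4571 -0.1231  0.1883] F [-0.5  0.1 -1. ] gap 0.0298
tool z [-0.0366 -0.0509 -0.998 ] jaw x [ 0.0783  0.9955 -0.0537] lean in tool: x -0.0537 y -0.0325 fwd yaw 3.0631
```

View pics/p31.png

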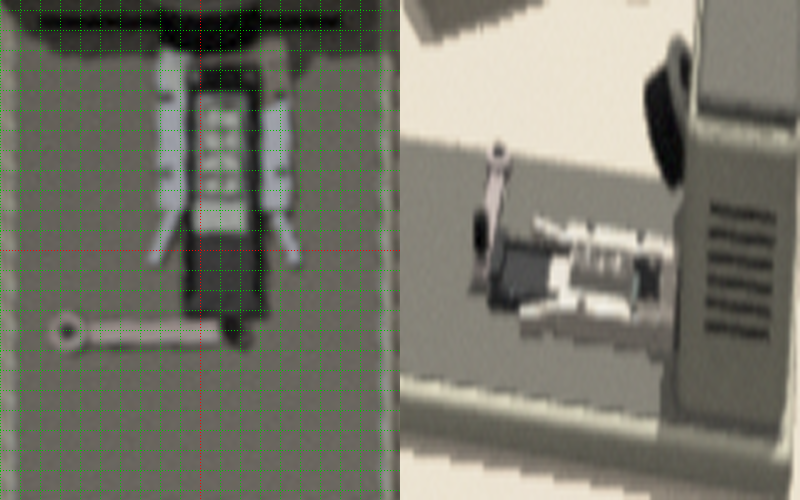

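```bash
python3 -c "
from workcell import *
print(hand_in())"
```

```text
the job is handed in; nothing more can be done
None
```

I've handed in the job at about 41 s with no failure reported, though no verdict came back. The slide is in the carrier's pocket, the carrier is against the imager's stop, and the gate arm is shut behind its tail.

**What I did**
- I laid the slide nearest the base in the smaller carrier and pushed it under the bridge until its rear cleared the ledge.
- I set the carrier on the deck between the flared guides, pushed it home by the tail tab, and swung the gate shut by its knob.

**What went wrong on the way**
- While carrying the carrier, joint 6 ran to 3.141 at the end of its range, and no failure was reported. I put the carrier back on the bench, turned the hand half a turn and regrasped it.
- The limit left the tool tilted about 3.5 degrees for the rest of the job. I did not correct it.

**Last checks**
- **Slide:** just after loading, its centre measured about 19.8 mm ahead of the carrier's middle. Its apparent width and the gap to the ledge showed it had dropped. The final pictures show it still in place, but I did not measure it again after docking.
- **Carrier:** pushing harder raised the force from 5 to 12 N while the tool did not move, so it is on the stop. It looks centred between the rails.
- **Gate:** the knob stopped moving under load. In the last top picture the arm lies square behind the tail; I could not read its angle directly.
- **Everything else:** the gripper is clear. I saw no contact with the petri dish, forceps or tip box, but I did not measure them again.

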